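Load the sample hand-over dock with two stacked trays and release it

ROBOT

A 7-joint arm with a two-finger parallel gripper is mounted at the origin on a cart in front of the work surface, level with it; the furniture and walls round the work are solid. World frame = base frame: x ahead of the robot, y to its left, z up, the work surface at z = 0. Lengths are in m, angles in degrees, forces in N, time in s.
With the tool pointing down it reaches from about 0.4 to 0.85 m from the base axis. Payload 4.4 kg.
Tool frame: the origin (TCP) lies at the very end of the fingers, on their centre line; the grasp point (between the pads) lies behind it (arm.hold_point_z is the z of the grasp point in the tool frame, in m); z points along the fingers, y is the line along which they close (so a half turn about z gives the same grasp; the last joint's range is limited). The gripper opens to 94 mm and grips with 3 to 60 N. Pads are 16 mm wide; open, the fingers measure 119 mm over their backs; the gripper's body (75 mm by 177 mm) begins 78 mm behind the grasp point.
Start: joints at [-78.369, 36.005, 2.206, 86.941, -1.547, 57.084, -1.146], TCP at [0.173, 0.627, 0.205] pointing down, gripper open.
Joint ranges: [-175.42, 175.42], [-21.48, 121.26], [-71.46, 75.88], [10.55, 141.38], [-63.04, 243.04], [13.31, 113.54], [-168.57, 168.57]. Speed limits (degrees/s): [147.25, 147.25, 180, 180, 180, 180, 180].

INTERFACE

Orientations are given as a 3x3 rotation matrix whose columns are the frame's x, y, z axes.
In Python, from bench import arm, vision, ticket gives the robot as it stands.
- The arm moves only by the shell command python3 -m pendant 'ROWS' [FORCE]. ROWS is JSON, a list of rows, each an object with "fingers": the closure, from -1 (fully open) to 1 (shut); "delta_pos": the shift along the tool's x, y, z in units of 30 mm (1.0 is 30 mm), a list of three; "delta_rot": the turn, a rotation vector about the tool's x, y, z in units of 5 degrees (1.0 is 5 degrees), a list of three. In form: [{"fingers": fingers, "delta_pos": [dx, dy, dz], "delta_rot": [wx, wy, wz]}, ...]. A call has 1 to 10 rows; each row shifts and turns the commanded pose from where the row before left it, along the tool's axes as they then stand; what a row does not reach is not made up. A row lasts 1/12 s, in which the tool goes at most 41.7 mm and 7.16 degrees, less where a joint would pass 70% of its speed; a pose out of reach is approached as far as the arm can. A call is refused whole if a number of a shift passes 1 or a number of a turn 1, either way. A call with a gripper value outside its range is refused whole. The fingers move at their own pace and stop on an object; FORCE is the grip in N (left out, the last holds). Time passes only in rows, so rows that do not move let the fingers close. It gives the time, the measured TCP pose, the force, the opening and the grip force at its end, in the units of the state.
- arm.get_obs(): the state, without advancing time (a new reading comes with each control period).
- vision.camera(name): name is "scene" or "top" or "wrist"; returns the picture (480x640x3 uint8, blue, green, red); there is no depth.
- vision.get_calibration(name): a dict with "mtx" (3x3 intrinsics, pixels), "R" (3x3) and "t" (3): a world point X has camera coordinates R X + t; the wrist camera has in their place "hand_eye" (4x4, takes a point from camera to tool coordinates, whose origin is the TCP and whose axes are the flange's). Camera axes: x right, y down, z forward; pixel columns grow to the right and rows downward; lengths in m; the calibration is good to about 2 mm. A picture is of the moment at which its call begins: read the wrist's pose just before it. get_calibration takes no time and is no camera call.
- ticket.finish_job(): hands the job in; it is judged then, once.
The state is a dict: "time_s": time; "joint_pos": joint angles; "joint_velocities": joint speeds; "tau": joint torques, N m; "ee_pos": TCP position; "ee_rot": TCP orientation; "wrist_force": force on the tool from outside, world axes, zero at the start; "torque": the same for the moment, N m; "width": finger opening in m; "gripper_force": force on a finger pad.
Only numpy, scipy, OpenCV 4.12 (cv2) and the standard library are available. Lean on these libraries where they do the work, as an engineer would, in place of code of your own. Each camera call takes 0.05 s, during which the arm holds its last target. There are 200 camera calls.

TASK

Lift the upper of the two nested trays out of the dock's lower tray, lay every micro tube on the worktop in the lower tray, then put the other tray back turned half round, so that it stands level, held up by the lower tray's lugs instead of nesting onto the tubes, and with the 15 ml tube lying in it. Only when both trays are loaded and stacked like this on the dock, slide the small hood sideways off the release button, press the button fully down, and slide the hood fully back over it. Leave the other things on the worktop where they are.

Things in the scene. Friction and masses are not known exactly. Their poses are not given: they have to be found in the camera images.
- dock: Fixed hand-over dock. Origin: middle of its base plate's underside; z up. Plate 110 (x) x 224 (y) x 12 mm; black kerbs 8 mm high round the seat hold the lower tray, long side along dock y. At the +y end stands a white console, dock x -38 to 38, y 112 to 228 mm, top 50 mm above the worktop, with the release button at dock (0, 150 mm).
- seat (a point): Middle of the dock's tray seat, on the top of the base plate, 12 mm above the worktop. The worktop to the left of the dock, x 0.42 to 0.61, y 0.37 to 0.50, is free for setting a tray down.
- tray_lower: Grey plastic stack-nest tray in the dock's seat. Origin: centre of its underside; y along its length, z up. 67 (x) x 183 (y) mm over the rim, 48 mm high. Upright rim band 2.5 mm thick, 34 to 48 mm above the underside, inside 61.6 x 177.6 mm. Walls below taper inward (14 degrees) to a floor 128 x 41 mm inside, 3 mm thick; beyond the floor at each end a shelf 20.5 mm high.
- lower_lug (a point): Top of tray_lower's single middle lug (18 mm wide), at its +y end, 42 mm above the underside and 6 mm below the rim. Lugs stick 20 mm inward; the -y end has two, one in each corner. A tray put in the same way round nests, its underside 24 mm above this one's; turned half round, its feet stand on the lugs, underside 42 mm above this one's, with about 6 mm of play each way.
- tray_upper: Second tray, same shape and frame as tray_lower (about 0.2 kg; grip it from above across the 67 mm rim band at mid-length). Starts nested in tray_lower, same way round, origin 24 mm above that one's; its rim band (14 mm high) then starts 10 mm above the lower tray's rim. Must end turned half round on tray_lower.
- tray_upper_end (a point): Point on tray_upper's middle line, 80 mm towards its +y end (the end with the single middle lug and, outside, the paper card), 42 mm above its underside. Turned rightly it lies over the lower tray's -y end.
- micro_0: Closed 1.5 ml micro tube lying on its side, 42 mm long (its y), 12 mm wide between grasping sides (its x, centred 2 mm to +x of the origin), 12 mm high; origin on its underside near the middle. May be absent (two or three of the four are there). Belongs in tray_lower.
- micro_1: Closed 1.5 ml micro tube lying on its side, 42 mm long (its y), 12 mm wide between grasping sides (its x, centred 2 mm to +x of the origin), 12 mm high; origin on its underside near the middle. May be absent (two or three of the four are there). Belongs in tray_lower.
- micro_2: Closed 1.5 ml micro tube lying on its side, 42 mm long (its y), 12 mm wide between grasping sides (its x, centred 2 mm to +x of the origin), 12 mm high; origin on its underside near the middle. May be absent (two or three of the four are there). Belongs in tray_lower.
- micro_3: Closed 1.5 ml micro tube lying on its side, 42 mm long (its y), 12 mm wide between grasping sides (its x, centred 2 mm to +x of the origin), 12 mm high; origin on its underside near the middle. May be absent (two or three of the four are there). Belongs in tray_lower.
- long_tube: Capped 15 ml conical tube lying on its side, 115 mm long (its y), 19 mm wide (x) and 19 mm high; origin on its underside at mid-length. Belongs in tray_upper, lying along it.
- catch (a joint): Slide of the steel hood over the release button (m): 0 = fully shut over the button, 0.044 = fully open, slid along the dock's +y, away from the trays. Stays where it is left (friction about 1.5 N). The hood is 46 x 38 mm, its roof 63.5 mm above the worktop, so the button cannot be reached while it is shut. May start up to 4 mm open.
- catch_grip (a point): Middle of the top edge of the hood's black grip fin, 86 mm above the worktop. The fin is 10 mm thick along the dock's y, 28 mm wide along x, and stands 22 mm above the hood's roof; pinch it across its thickness or push it.
- release (a joint): Travel of the release button (m): 0 = up, 0.005 = fully down (about 4 N); springs back.
- release_top (a point): Middle of the top of the release button, a black disc 26 mm across, 58 mm above the worktop when up, 8 mm above the console.
- beaker: Bystander, leave alone: beaker 54 mm across, 70 mm high.
- tape_roll: Bystander, leave alone: roll of black tape 55 mm across, 19 mm high.
- marker: Bystander, leave alone: marker pen 135 mm long, 16 mm high.
- dish: Bystander, leave alone: petri dish 90 mm across, 15 mm high.
There are look-alikes about, which are no part of the job. What is shaped like the long_tube but yellow is not meant.

How it is judged:
By the outcome, as a careful person would: the job done as asked, in the order asked, and still so for the second after the job is handed in, with the robot touching nothing.
Of micro_0, micro_1, micro_2, micro_3 only 2 to 3 are there at a start; the rules pass over those that are not, and their reading is None.
At some moment in a run one of micro_0, micro_1, micro_2, micro_3, long_tube may be knocked a few centimetres aside while the robot is not near it.
Once in a run the grip may slacken for a moment while it holds something.
It also fails if it takes over 210 s, if anything falls off the work surface, if the arm or the gripper's body presses on something with over 40 N, if the wrist force passes 120 N, or if a joint passes its speed limit or range.

## Working session

There is one attempt and no reset: what is moved stays moved. The work goes in short steps, Python scripts to look and compute and a shell command to move; the robot and the scene stay as the last step left them, time stands still between calls to the robot, and variables do not carry over. Pictures are saved under pics/ and viewed, at most 14 in all, crops included, and the job is handed in when it is done.

```bash
ls; mkdir -p pics
python3 - <<'E'
from bench import arm, vision
import cv2
o=arm.get_obs(); print(o, arm.hold_point_z)
for n in ['scene','top']:
    c=vision.get_calibration(n); print(n,c)
    cv2.imwrite(f'pics/{n}0.png',vision.camera(n))
print(vision.get_calibration('wrist'))
E
```

```text
pics
{'time_s': 0.0, 'joint_pos': array([-78.36762286,  36.05672349,   2.20238762,  86.99263655,
        -1.54610931,  57.08417522,  -1.14569535]), 'joint_velocities': array([ 0.01425769,  0.07898023,  0.08031173,  0.0133476 ,  0.03325908,
       -0.02788562, -0.03517014]), 'tau': array([ 5.16832461e-04, -5.49715555e+01,  1.14352148e+00, -1.86626905e+01,
       -5.23284276e-02,  2.35602533e-02,  1.75213167e-04]), 'ee_pos': array([0.17244259, 0.62604713, 0.20459764]), 'ee_rot': array([[-9.64088351e-01,  2.65581340e-01, -4.50694395e-04],
       [ 2.65581721e-01,  9.64086753e-01, -1.75580997e-03],
       [-3.18018695e-05, -1.81245213e-03, -9.99998357e-01]]), 'wrist_force': array([-0.50553785,  0.66854578,  0.43249299]), 'torque': array([0.01728145, 0.01951007, 0.01821097]), 'gripper_force': 0.0, 'width': 0.09419013599406915} -0.0188
scene {'mtx': array([[566.83412154,   0.        , 317.36756974],
       [  0.        , 566.83412154, 245.83911164],
       [  0.        ,   0.        ,   1.        ]]), 'R': array([[ 0.48176944, -0.87606089, -0.02038449],
       [-0.38856782, -0.19271816, -0
[... 335 characters left out ...]
72054e-04],
       [-9.82084028e-01,  3.38242482e-03, -1.88413167e-01],
       [ 1.88408906e-01, -1.54014419e-03, -9.82089462e-01]]), 't': array([0.01912764, 0.55045542, 1.12205948])}
{'mtx': array([[430.10772616,   0.        , 316.80890797],
       [  0.        , 430.10772616, 242.7173429 ],
       [  0.        ,   0.        ,   1.        ]]), 'hand_eye': array([[-2.68079380e-04, -9.57934913e-01, -2.86985417e-01,
         8.33020606e-02],
       [ 9.99999886e-01, -3.70478783e-04,  3.02507396e-04,
         5.00394420e-04],
       [-3.96104405e-04, -2.86985303e-01,  9.57934903e-01,
        -1.79388520e-01],
       [ 0.00000000e+00,  0.00000000e+00,  0.00000000e+00,
         1.00000000e+00]])}
```

View pics/top0.png

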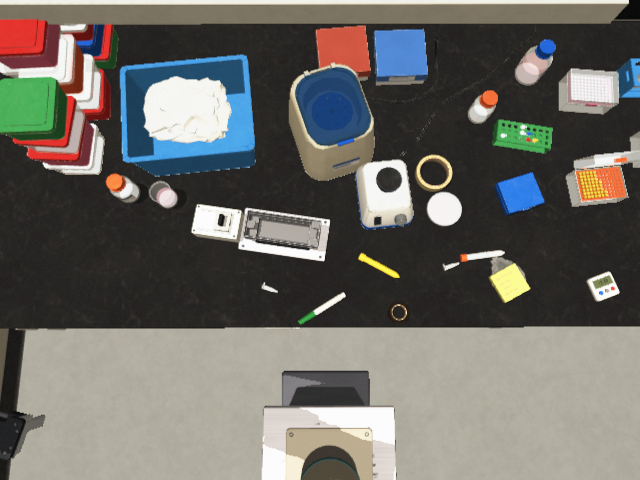

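View pics/scene0.png

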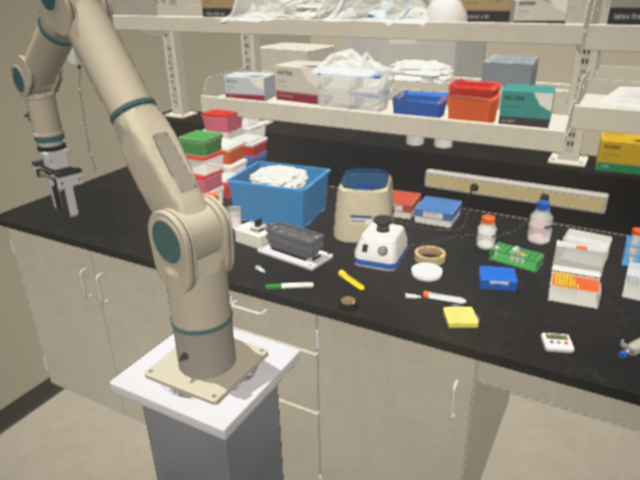

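The top view shows the dock at about (284,234), with its console at (216,222). The 15 ml tube with the orange cap is at (482,257), and the yellow look-alike is at (380,265). Micro tubes lie at (269,288) and (450,266), and there may be something at (500,265). The next step is positions and a zoomed crop.

```bash
cat > h.py <<'E'
from bench import arm, vision
import numpy as np, cv2
from scipy.spatial.transform import Rotation as Rn
def ray(name,uv,z,obs=None):
    c=vision.get_calibration(name); d=np.linalg.inv(c['mtx'])@np.array([uv[0],uv[1],1.])
    if name=='wrist':
        R=np.array(obs['ee_rot']); h=c['hand_eye']
        o=np.array(obs['ee_pos'])+R@h[:3,3]; d=R@h[:3,:3]@d
    else:
        o=-c['R'].T@c['t']; d=c['R'].T@d
    return o+d*(z-o[2])/d[2]
def proj(name,X,obs=None):
    c=vision.get_calibration(name); X=np.array(X,float)
    if name=='wrist':
        h=c['hand_eye']; Xt=np.array(obs['ee_rot']).T@(X-obs['ee_pos']); p=h[:3,:3].T@(Xt-h[:3,3])
    else: p=c['R']@X+c['t']
    p=c['mtx']@p; return p[:2]/p[2]
def need(pos,yaw=None,obs=None):
    """total move to pos, tool down with closing axis (tool y) at angle yaw deg in world; prints delta in tool axes at present (units 30mm), and turn in 5deg units"""
    o=obs or arm.get_obs(); R=np.array(o['ee_rot'])
    d=R.T@(np.array(pos)-o['ee_pos'])/0.03
    print('pos',np.round(o['ee_pos'],4),'rows units tool xyz',np.round(d,2))
    if yaw is not None:
        best=None
        for k in (0,180,-180):
            a=np.radians(yaw+k); y=np.array([np.cos(a),np.sin(a),0]); z=np.array([0,0,-1.]); T=np.c_[np.cross(y,z),y,z]
            w=Rn.from_matrix(R.T@T).as_rotvec(degrees=True)/5
            print('  turn',np.round(w,2),'for yaw',yaw+k)
def show(path,im,s=1): cv2.imwrite(path,cv2.resize(im,None,fx=s,fy=s,interpolation=cv2.INTER_CUBIC))
E
python3 - <<'E'
from h import *
im=cv2.imread('pics/top0.png')
a=cv2.resize(im[190:310,180:380],None,fx=3,fy=3,interpolation=2); b=cv2.resize(im[235:315,340:540],None,fx=3,fy=3,interpolation=2)
cv2.imwrite('pics/c0.png',np.vstack([a,b])[:600])
for n,uv,z in [('dock centre',(284,234),.012),('console',(216,222),.05),('fin',(222,222),.086),('microA',(269,288),.006),('microB',(451,266),.006),('tube cap',(464,258),.01),('tube',(503,253),.01),('yellow',(380,265),.01)]:
    print(n,ray('top',uv,z).round(3))
E
```

```text
dock centre [0.575 0.113 0.012]
console [0.598 0.281 0.05 ]
fin [0.59  0.258 0.086]
microA [0.436 0.15  0.006]
microB [ 0.491 -0.314  0.006]
tube cap [ 0.511 -0.347  0.01 ]
tube [ 0.523 -0.448  0.01 ]
yellow [ 0.494 -0.132  0.01 ]
```

View pics/c0.png

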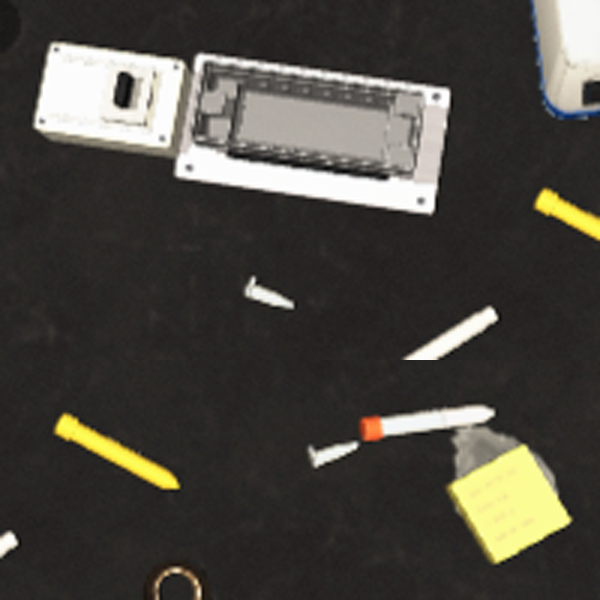

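The crops show the dock yawed about −8°, with the hood fin at top pixel (222,220). One micro is right beside the orange-capped tube, another is in front of the dock, and the dish is under the yellow note. I'll move over the dock for a close look.

```bash
Z='"fingers":-1,'; 
python3 -m pendant '[{"fingers":-1,"delta_pos":[-0.95,-0.7,-0.2],"delta_rot":[0,0,0]},{"fingers":-1,"delta_pos":[-0.95,-0.7,-0.2],"delta_rot":[0,0,0]},{"fingers":-1,"delta_pos":[-0.95,-0.7,-0.2],"delta_rot":[0,0,0]},{"fingers":-1,"delta_pos":[-0.95,-0.7,-0.2],"delta_rot":[0,0,0]},{"fingers":-1,"delta_pos":[-0.95,-0.7,-0.2],"delta_rot":[0,0,0]},{"fingers":-1,"delta_pos":[-0.95,-0.7,-0.2],"delta_rot":[0,0,0]},{"fingers":-1,"delta_pos":[-0.95,-0.7,-0.2],"delta_rot":[0,0,0]},{"fingers":-1,"delta_pos":[-0.95,-0.7,-0.2],"delta_rot":[0,0,0]},{"fingers":-1,"delta_pos":[-0.95,-0.7,-0.2],"delta_rot":[0,0,0]}]'
python3 -m pendant '[{"fingers":-1,"delta_pos":[-0.95,-0.7,-0.2],"delta_rot":[0,0,0]},{"fingers":-1,"delta_pos":[-0.95,-0.7,-0.2],"delta_rot":[0,0,0]},{"fingers":-1,"delta_pos":[-0.95,-0.7,-0.2],"delta_rot":[0,0,0]},{"fingers":-1,"delta_pos":[-0.95,-0.7,-0.2],"delta_rot":[0,0,0]},{"fingers":-1,"delta_pos":[-0.95,-0.7,-0.2],"delta_rot":[0,0,0]},{"fingers":-1,"delta_pos":[-0.95,-0.7,-0.2],"delta_rot":[0,0,0]},{"fingers":-1,"delta_pos":[-0.95,-0.7,-0.2],"delta_rot":[0,0,0]},{"fingers":-1,"delta_pos":[-0.95,-0.7,0],"delta_rot":[0,0,0]},{"fingers":-1,"delta_pos":[0,0,0],"delta_rot":[0,0,1]}]'
python3 -m pendant '[{"fingers":-1,"delta_pos":[0,0,0],"delta_rot":[0,0,1]},{"fingers":-1,"delta_pos":[0,0,0],"delta_rot":[0,0,1]},{"fingers":-1,"delta_pos":[0,0,0],"delta_rot":[0,0,1]},{"fingers":-1,"delta_pos":[0,0,0],"delta_rot":[0,0,1]},{"fingers":-1,"delta_pos":[0,0,0],"delta_rot":[0,0,1]},{"fingers":-1,"delta_pos":[0,0,0],"delta_rot":[0,0,1]},{"fingers":-1,"delta_pos":[0,0,0],"delta_rot":[0,0,1]},{"fingers":-1,"delta_pos":[0,0,0],"delta_rot":[0,0,1]}]'
python3 -m pendant '[{"fingers":-1,"delta_pos":[0,0,0],"delta_rot":[0,0,1]},{"fingers":-1,"delta_pos":[0,0,0],"delta_rot":[0,0,1]},{"fingers":-1,"delta_pos":[0,0,0],"delta_rot":[0,0,1]},{"fingers":-1,"delta_pos":[0,0,0],"delta_rot":[0,0,1]},{"fingers":-1,"delta_pos":[0,0,0],"delta_rot":[0,0,1]},{"fingers":-1,"delta_pos":[0,0,0],"delta_rot":[0,0,1]},{"fingers":-1,"delta_pos":[0,0,0],"delta_rot":[0,0,1]},{"fingers":-1,"delta_pos":[0,0,0],"delta_rot":[0,0,0.5]},{"fingers":-1,"delta_pos":[0,0,0],"delta_rot":[0,0,0]}]'
python3 - <<'E'
from h import *
o=arm.get_obs(); print(o['time_s'],o['ee_pos'],o['ee_rot'].round(3),o['joint_pos'].round(0))
im=vision.camera('wrist'); cv2.imwrite('pics/w1.png',im)
E
```

```text
time_s: 0.85
ee_pos: [0.3703, 0.3746, 0.2595]
ee_rot: [[-0.964, 0.265, -0.0], [0.265, 0.964, -0.0], [0.0, -0.001, -1.0]]
wrist_force: [0.9, 0.8, 0.8]
width: 0.0938
gripper_force: 0.0
time_s: 1.6
ee_pos: [0.5493, 0.145, 0.3016]
ee_rot: [[-0.933, 0.359, 0.003], [0.359, 0.933, -0.005], [-0.005, -0.003, -1.0]]
wrist_force: [0.6, 0.3, -0.4]
width: 0.0939
gripper_force: 0.0
time_s: 2.27
ee_pos: [0.5445, 0.1538, 0.301]
ee_rot: [[-0.49, 0.872, -0.001], [0.872, 0.49, -0.0], [0.0, -0.001, -1.0]]
wrist_force: [-0.1, -0.9, -0.2]
width: 0.0939
gripper_force: 0.0
time_s: 3.02
ee_pos: [0.5445, 0.1539, 0.301]
ee_rot: [[0.138, 0.99, -0.001], [0.99, -0.138, -0.0], [-0.001, -0.001, -1.0]]
wrist_force: [0.5, -0.4, -0.3]
width: 0.0942
gripper_force: 0.0
3.0167 [0.54452114 0.15386542 0.30100754] [[ 0.138  0.99  -0.001]
 [ 0.99  -0.138 -0.   ]
 [-0.001 -0.001 -1.   ]] [-37.  26.  29.  94. -13.  64. -13.]
```

View pics/w1.png

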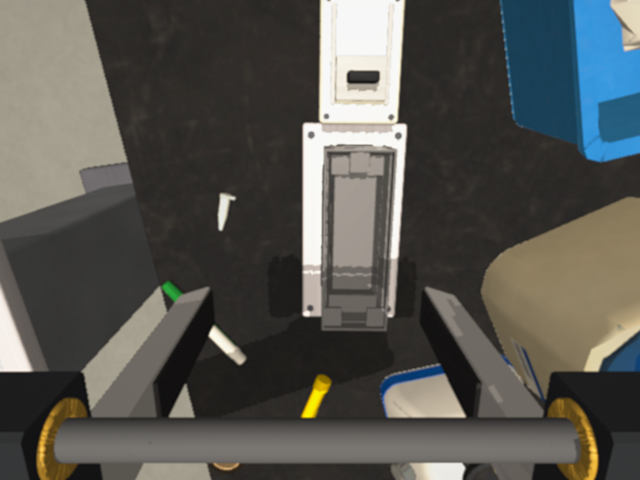

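The wrist view shows the dock screws at (311,135), (400,134), (309,311) and (392,310), and the fin at (363,77). The micro is at (226,210). The upper tray's single lug is at its console end.

```bash
cat > /tmp/a.py <<'E'
from h import *
o=arm.get_obs()
P=[ray('wrist',p,.012,o) for p in [(311,135),(400,134),(309,311),(392,310)]]
print(np.round(P,4)); c=np.mean(P,0); v=(P[0]+P[1]-P[2]-P[3])/2; yaw=np.degrees(np.arctan2(-v[0],v[1])); print('dock c',c,'yaw',yaw,np.linalg.norm(v))
f=ray('wrist',(363,77),.086,o); e=v/np.linalg.norm(v); print('fin',f,'dock y',(f-c)@e, 'dock x',(f-c)@np.array([e[1],-e[0],0]))
im=cv2.imread('pics/w1.png')
g=im[180:240,205:250].min(2); m=(g>110).astype('uint8'); ys,xs=np.nonzero(m); (cx,cy),wh,a=cv2.minAreaRect(np.c_[xs+205,ys+180].astype('float32')); print(cx,cy,wh,a)
print('microA ends',ray('wrist',(228,195),.008,o),ray('wrist',(221,229),.006,o))
# tray upper rim z=.012+.024+.048
R=[ray('wrist',p,.084,o) for p in [(323,148),(391,148),(322,330),(387,330)]]; print(np.round(R,4),np.mean(R,0))
need([c[0],c[1],.105],yaw)
E
python3 /tmp/a.py
```

```text
[[0.5478 0.2172 0.012 ]
 [0.6411 0.2054 0.012 ]
 [0.5168 0.0156 0.012 ]
 [0.6151 0.0034 0.012 ]]
dock c [0.58021821 0.11041371 0.012     ] yaw -8.048818785359012 0.20379993726930937
fin [0.6002227 0.2621613 0.086    ] dock y 0.1530537091721608 dock x -0.0014397844108328577
221.2128143310547 210.9924774169922 (15.37982177734375, 36.76878356933594) 22.750978469848633
microA ends [0.44744306 0.16562123 0.008     ] [0.4314323 0.1279242 0.006    ]
[[0.5583 0.2075 0.084 ]
 [0.6191 0.1992 0.084 ]
 [0.5331 0.0268 0.084 ]
 [0.5991 0.0177 0.084 ]] [0.57740869 0.11279488 0.084     ]
pos [0.5446 0.1539 0.3011] rows units tool xyz [-1.27  1.38  6.54]
  turn [-0.01  0.01  0.04] for yaw -8.048818785359012
  turn [-1.000e-02 -1.000e-02 -3.596e+01] for yaw 171.951181214641
  turn [-1.000e-02 -1.000e-02 -3.596e+01] for yaw -188.048818785359
```

```bash
python3 -m pendant '[{"fingers":-1,"delta_pos":[-0.63,0.67,0.5],"delta_rot":[0,0,0]},{"fingers":-1,"delta_pos":[-0.63,0.67,0.5],"delta_rot":[0,0,0]},{"fingers":-1,"delta_pos":[0,0,1],"delta_rot":[0,0,0]},{"fingers":-1,"delta_pos":[0,0,1],"delta_rot":[0,0,0]},{"fingers":-1,"delta_pos":[0,0,1],"delta_rot":[0,0,0]},{"fingers":-1,"delta_pos":[0,0,1],"delta_rot":[0,0,0]},{"fingers":-1,"delta_pos":[0,0,1],"delta_rot":[0,0,0]},{"fingers":-1,"delta_pos":[0,0,0.5],"delta_rot":[0,0,0]},{"fingers":-1,"delta_pos":[0,0,0],"delta_rot":[0,0,0]}]' 30
python3 - <<'E'
from h import *
o=arm.get_obs(); need([.579,.111,.066],-8.05)
im=vision.camera('wrist'); cv2.imwrite('pics/w2.png',im)
E
```

```text
time_s: 3.82
ee_pos: [0.5765, 0.1106, 0.1027]
ee_rot: [[0.136, 0.991, -0.007], [0.991, -0.136, -0.001], [-0.002, -0.007, -1.0]]
wrist_force: [-0.5, 0.9, 0.1]
width: 0.094
gripper_force: 0.0
pos [0.5765 0.1106 0.1027] rows units tool xyz [0.03 0.09 1.22]
  turn [-0.08  0.03  0.05] for yaw -8.05
  turn [ -0.04  -0.13 -35.95] for yaw 171.95
  turn [ -0.04  -0.13 -35.95] for yaw -188.05
```

View pics/w2.png

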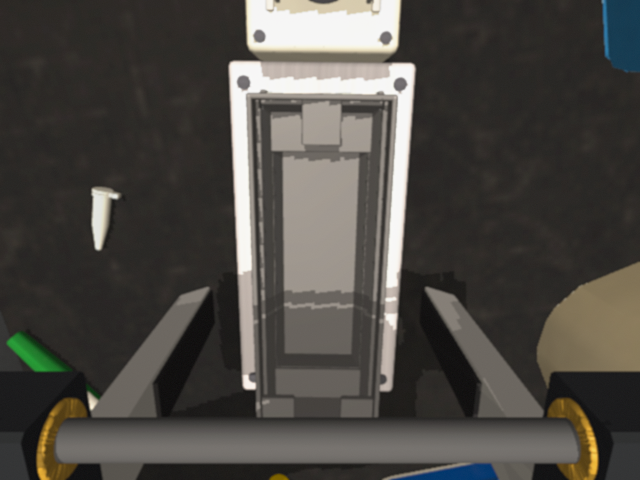

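The tray is centred between the fingers, so I'll descend, grip and lift.

```bash
python3 -m pendant '[{"fingers":-1,"delta_pos":[0,0.05,0.6],"delta_rot":[-0.08,0,0]},{"fingers":-1,"delta_pos":[0,0,0.6],"delta_rot":[0,0,0]},{"fingers":0.6,"delta_pos":[0,0,0],"delta_rot":[0,0,0]},{"fingers":0.6,"delta_pos":[0,0,0],"delta_rot":[0,0,0]},{"fingers":0.6,"delta_pos":[0,0,0],"delta_rot":[0,0,0]},{"fingers":0.6,"delta_pos":[0,0,0],"delta_rot":[0,0,0]},{"fingers":0.6,"delta_pos":[0,0,0],"delta_rot":[0,0,0]}]' 35
python3 -m pendant '[{"fingers":0.6,"delta_pos":[0,0,-0.2],"delta_rot":[0,0,0]},{"fingers":0.6,"delta_pos":[0,0,-0.4],"delta_rot":[0,0,0]},{"fingers":0.6,"delta_pos":[0,0,-0.7],"delta_rot":[0,0,0]},{"fingers":0.6,"delta_pos":[0,0,-0.7],"delta_rot":[0,0,0]},{"fingers":0.6,"delta_pos":[0,0,-0.7],"delta_rot":[0,0,0]},{"fingers":0.6,"delta_pos":[0,0,-0.7],"delta_rot":[0,0,0]},{"fingers":0.6,"delta_pos":[0,0,-0.4],"delta_rot":[0,0,0]},{"fingers":0.6,"delta_pos":[0,0,-0.2],"delta_rot":[0,0,0]}]'
python3 - <<'E'
from h import *
o=arm.get_obs(); need([.515,.435,.066],-90); print(o['joint_pos'].round())
E
```

```text
time_s: 4.45
ee_pos: [0.5795, 0.1111, 0.0716]
ee_rot: [[0.137, 0.991, 0.004], [0.991, -0.137, 0.0], [0.001, 0.004, -1.0]]
wrist_force: [-6.2, 0.4, 6.1]
width: 0.0666
gripper_force: 35.0
time_s: 5.12
ee_pos: [0.5824, 0.1107, 0.194]
ee_rot: [[0.138, 0.99, 0.013], [0.99, -0.138, -0.0], [0.002, 0.013, -1.0]]
wrist_force: [0.9, 0.1, -1.7]
width: 0.066
gripper_force: 35.0
pos [0.5824 0.1107 0.194 ] rows units tool xyz [10.39 -3.77  4.24]
  turn [ 0.11 -0.12 16.42] for yaw -90
  turn [  0.13   0.11 -19.58] for yaw 90
  turn [  0.13   0.11 -19.58] for yaw -270
[-30.  34.  26.  98. -18.  51.  -4.]
```

```bash
python3 -m pendant '[{"fingers":0.6,"delta_pos":[0.5,-0.2,0],"delta_rot":[0,0,0]},{"fingers":0.6,"delta_pos":[0.9,-0.32,0],"delta_rot":[0,0,0]},{"fingers":0.6,"delta_pos":[0.9,-0.32,0],"delta_rot":[0,0,0]},{"fingers":0.6,"delta_pos":[0.9,-0.32,0],"delta_rot":[0,0,0]},{"fingers":0.6,"delta_pos":[0.9,-0.32,0],"delta_rot":[0,0,0]},{"fingers":0.6,"delta_pos":[0.9,-0.33,0],"delta_rot":[0,0,0]},{"fingers":0.6,"delta_pos":[0.9,-0.33,0],"delta_rot":[0,0,0]},{"fingers":0.6,"delta_pos":[0.9,-0.33,0],"delta_rot":[0,0,0]},{"fingers":0.6,"delta_pos":[0.9,-0.33,0],"delta_rot":[0,0,0]},{"fingers":0.6,"delta_pos":[0.9,-0.33,0],"delta_rot":[0,0,0]}]'
python3 -m pendant '[{"fingers":0.6,"delta_pos":[0.9,-0.33,0],"delta_rot":[0,0,0]},{"fingers":0.6,"delta_pos":[0.9,-0.33,0],"delta_rot":[0,0,0]},{"fingers":0.6,"delta_pos":[0,0,0],"delta_rot":[0,0,0.6]},{"fingers":0.6,"delta_pos":[0,0,0],"delta_rot":[0,0,1]},{"fingers":0.6,"delta_pos":[0,0,0],"delta_rot":[0,0,1]},{"fingers":0.6,"delta_pos":[0,0,0],"delta_rot":[0,0,1]},{"fingers":0.6,"delta_pos":[0,0,0],"delta_rot":[0,0,1]},{"fingers":0.6,"delta_pos":[0,0,0],"delta_rot":[0,0,1]},{"fingers":0.6,"delta_pos":[0,0,0],"delta_rot":[0,0,1]},{"fingers":0.6,"delta_pos":[0,0,0],"delta_rot":[0,0,1]}]'
python3 -m pendant '[{"fingers":0.6,"delta_pos":[0,0,0],"delta_rot":[0,0,1]},{"fingers":0.6,"delta_pos":[0,0,0],"delta_rot":[0,0,1]},{"fingers":0.6,"delta_pos":[0,0,0],"delta_rot":[0,0,1]},{"fingers":0.6,"delta_pos":[0,0,0],"delta_rot":[0,0,1]},{"fingers":0.6,"delta_pos":[0,0,0],"delta_rot":[0,0,1]},{"fingers":0.6,"delta_pos":[0,0,0],"delta_rot":[0,0,1]},{"fingers":0.6,"delta_pos":[0,0,0],"delta_rot":[0,0,1]},{"fingers":0.6,"delta_pos":[0,0,0],"delta_rot":[0,0,1]},{"fingers":0.6,"delta_pos":[0,0,0],"delta_rot":[0,0,0.8]},{"fingers":0.6,"delta_pos":[0,0,0],"delta_rot":[0,0,0]}]'
python3 - <<'E'
from h import *
o=arm.get_obs(); need([.512,.435,.066],-90); print(o['joint_pos'].round())
E
```

```text
time_s: 5.95
ee_pos: [0.5224, 0.3805, 0.1901]
ee_rot: [[0.138, 0.99, 0.007], [0.991, -0.138, -0.001], [0.0, 0.008, -1.0]]
wrist_force: [-0.1, 0.6, -1.5]
width: 0.0663
gripper_force: 35.0
time_s: 6.78
ee_pos: [0.5106, 0.4355, 0.1898]
ee_rot: [[0.721, 0.693, 0.007], [0.693, -0.721, -0.001], [0.005, 0.006, -1.0]]
wrist_force: [-0.7, -0.3, -2.6]
width: 0.0666
gripper_force: 35.0
time_s: 7.62
ee_pos: [0.5105, 0.4355, 0.1896]
ee_rot: [[1.0, 0.0, 0.007], [0.0, -1.0, -0.001], [0.007, 0.001, -1.0]]
wrist_force: [0.4, 0.1, -3.8]
width: 0.0665
gripper_force: 35.0
pos [0.5105 0.4355 0.1896] rows units tool xyz [0.02 0.01 4.12]
  turn [ 0.02 -0.08  0.  ] for yaw -90
  turn [ 1.3e-01  3.0e-02 -3.6e+01] for yaw 90
  turn [ 1.3e-01  3.0e-02 -3.6e+01] for yaw -270
[ -68.   47.   49.   85.  -37.   64. -102.]
```

```bash
python3 -m pendant '[{"fingers":0.6,"delta_pos":[0,0,0.8],"delta_rot":[0,-0.08,0]},{"fingers":0.6,"delta_pos":[0,0,1],"delta_rot":[0,0,0]},{"fingers":0.6,"delta_pos":[0,0,1],"delta_rot":[0,0,0]},{"fingers":0.6,"delta_pos":[0,0,0.9],"delta_rot":[0,0,0]},{"fingers":0.6,"delta_pos":[0,0,0.7],"delta_rot":[0,0,0]},{"fingers":0.6,"delta_pos":[0,0,0.4],"delta_rot":[0,0,0]},{"fingers":0.6,"delta_pos":[0,0,0.25],"delta_rot":[0,0,0]},{"fingers":0.6,"delta_pos":[0,0,0.1],"delta_rot":[0,0,0]},{"fingers":0.6,"delta_pos":[0,0,0],"delta_rot":[0,0,0]}]'
python3 -m pendant '[{"fingers":-1,"delta_pos":[0,0,0],"delta_rot":[0,0,0]},{"fingers":-1,"delta_pos":[0,0,0],"delta_rot":[0,0,0]},{"fingers":-1,"delta_pos":[0,0,0],"delta_rot":[0,0,0]},{"fingers":-1,"delta_pos":[0,0,-0.6],"delta_rot":[0,0,0]},{"fingers":-1,"delta_pos":[0,0,-1],"delta_rot":[0,0,0]},{"fingers":-1,"delta_pos":[0,0,-1],"delta_rot":[0,0,0]},{"fingers":-1,"delta_pos":[0,0,-1],"delta_rot":[0,0,0]},{"fingers":-1,"delta_pos":[0,0,-1],"delta_rot":[0,0,0]},{"fingers":-1,"delta_pos":[0,0,-1],"delta_rot":[0,0,0]}]'
python3 - <<'E'
from h import *
o=arm.get_obs(); need([.44,.147,.12],-23); print(o['joint_pos'].round())
E
```

```text
time_s: 8.37
ee_pos: [0.5111, 0.4355, 0.0362]
ee_rot: [[1.0, 0.003, 0.0], [0.003, -1.0, -0.0], [0.0, 0.0, -1.0]]
wrist_force: [0.8, -0.1, -2.8]
width: 0.0658
gripper_force: 35.0
time_s: 9.12
ee_pos: [0.5109, 0.4354, 0.2054]
ee_rot: [[1.0, 0.002, 0.001], [0.002, -1.0, -0.0], [0.001, 0.0, -1.0]]
wrist_force: [0.0, 0.1, -0.4]
width: 0.0939
gripper_force: 0.0
pos [0.5109 0.4354 0.2054] rows units tool xyz [-2.38  9.61  2.85]
  turn [ 1.000e-02 -1.000e-02 -1.338e+01] for yaw -23
  turn [-1.000e-02 -1.000e-02  2.262e+01] for yaw 157
  turn [-1.000e-02 -1.000e-02  2.262e+01] for yaw -203
[ -68.   46.   49.   84.  -36.   67. -103.]
```

```bash
python3 -m pendant '[{"fingers":-1,"delta_pos":[-0.24,0.96,0],"delta_rot":[0,0,0]},{"fingers":-1,"delta_pos":[-0.24,0.96,0],"delta_rot":[0,0,0]},{"fingers":-1,"delta_pos":[-0.24,0.96,0],"delta_rot":[0,0,0]},{"fingers":-1,"delta_pos":[-0.24,0.96,0],"delta_rot":[0,0,0]},{"fingers":-1,"delta_pos":[-0.24,0.96,0],"delta_rot":[0,0,0]},{"fingers":-1,"delta_pos":[-0.24,0.96,0],"delta_rot":[0,0,0]},{"fingers":-1,"delta_pos":[-0.24,0.96,0],"delta_rot":[0,0,0]},{"fingers":-1,"delta_pos":[-0.24,0.96,0],"delta_rot":[0,0,0]},{"fingers":-1,"delta_pos":[-0.24,0.96,0],"delta_rot":[0,0,0]},{"fingers":-1,"delta_pos":[-0.24,0.96,0],"delta_rot":[0,0,0]}]' 15
python3 -m pendant '[{"fingers":-1,"delta_pos":[0,0,0.4],"delta_rot":[0,0,-1]},{"fingers":-1,"delta_pos":[0,0,0.4],"delta_rot":[0,0,-1]},{"fingers":-1,"delta_pos":[0,0,0.4],"delta_rot":[0,0,-1]},{"fingers":-1,"delta_pos":[0,0,0.4],"delta_rot":[0,0,-1]},{"fingers":-1,"delta_pos":[0,0,0.4],"delta_rot":[0,0,-1]},{"fingers":-1,"delta_pos":[0,0,0.4],"delta_rot":[0,0,-1]},{"fingers":-1,"delta_pos":[0,0,0.4],"delta_rot":[0,0,-1]},{"fingers":-1,"delta_pos":[0,0,0],"delta_rot":[0,0,-1]},{"fingers":-1,"delta_pos":[0,0,0],"delta_rot":[0,0,-1]},{"fingers":-1,"delta_pos":[0,0,0],"delta_rot":[0,0,-1]}]'
python3 -m pendant '[{"fingers":-1,"delta_pos":[0,0,0],"delta_rot":[0,0,-1]},{"fingers":-1,"delta_pos":[0,0,0],"delta_rot":[0,0,-1]},{"fingers":-1,"delta_pos":[0,0,0],"delta_rot":[0,0,-1]},{"fingers":-1,"delta_pos":[0,0,0],"delta_rot":[0,0,-0.4]},{"fingers":-1,"delta_pos":[0,0,0],"delta_rot":[0,0,0]}]'
python3 - <<'E'
from h import *
o=arm.get_obs(); 
im=vision.camera('wrist'); cv2.imwrite('pics/w3.png',im); cv2.imwrite('pics/t3.png',vision.camera('top'))
need([.44,.147,.12],-23); print(o['joint_pos'].round())
E
```

```text
time_s: 9.95
ee_pos: [0.4391, 0.146, 0.2041]
ee_rot: [[1.0, 0.002, 0.001], [0.002, -1.0, -0.0], [0.001, 0.0, -1.0]]
wrist_force: [0.8, -0.0, 0.0]
width: 0.0937
gripper_force: 0.0
time_s: 10.78
ee_pos: [0.4398, 0.147, 0.1198]
ee_rot: [[0.639, 0.77, 0.001], [0.77, -0.639, -0.001], [0.0, 0.001, -1.0]]
wrist_force: [-0.7, -0.4, 0.4]
width: 0.0941
gripper_force: 0.0
time_s: 11.2
ee_pos: [0.4398, 0.1471, 0.12]
ee_rot: [[0.39, 0.921, 0.001], [0.921, -0.39, -0.0], [0.0, 0.001, -1.0]]
wrist_force: [0.2, -0.9, 0.0]
width: 0.094
gripper_force: 0.0
pos [0.4395 0.1471 0.1197] rows units tool xyz [ 0.    0.02 -0.01]
  turn [ 0.01  0.   -0.01] for yaw -23
  turn [ 1.000e-02 -2.000e-02  3.599e+01] for yaw 157
  turn [ 1.000e-02 -2.000e-02  3.599e+01] for yaw -203
[-39.  31.  24. 121. -23.  32. -21.]
```

View pics/w3.png

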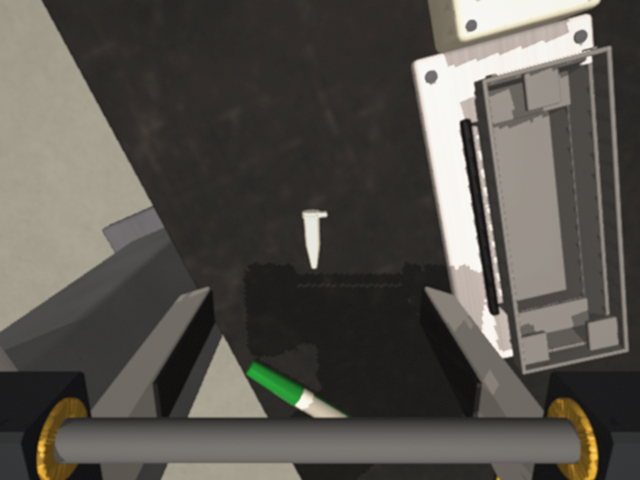

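The micro is at (313,214)–(314,268), aligned with the tool. The empty lower tray's rim corners are at (480,80), (611,48), (523,373) and (627,350).

Run:
```python
from h import *
o=arm.get_obs(); 
p=ray('wrist',(313,240),.006,o); print(p); need([p[0],p[1],.004],-23)
print(ray('wrist',(313,212),.006,o),ray('wrist',(314,268),.006,o))
R=[ray('wrist',q,.060,o) for q in [(480,80),(611,48),(523,373),(627,350)]]; print(np.round(R,4),np.mean(R,0))
print('tray top view?')
for q in [(.579,.111,.012)]: print(proj('top',q))
im=cv2.imread('pics/t3.png'); show('pics/c3.png',im[180:330,60:660][:, :580],1.37)
```

```text
[0.43725261 0.14690025 0.006     ]
pos [0.4395 0.1471 0.1197] rows units tool xyz [-0.04 -0.07  3.86]
  turn [ 0.01  0.   -0.01] for yaw -23
  turn [ 1.000e-02 -2.000e-02  3.599e+01] for yaw 157
  turn [ 1.000e-02 -2.000e-02  3.599e+01] for yaw -203
[0.44524963 0.1655667  0.006     ] [0.42960513 0.12721167 0.006     ]
[[0.5582 0.207  0.06  ]
 [0.6243 0.1955 0.06  ]
 [0.5323 0.0274 0.06  ]
 [0.5968 0.0179 0.06  ]] [0.5778909  0.11195467 0.06      ]
tray top view?
[284.88775452 232.35715969]
```

View pics/c3.png

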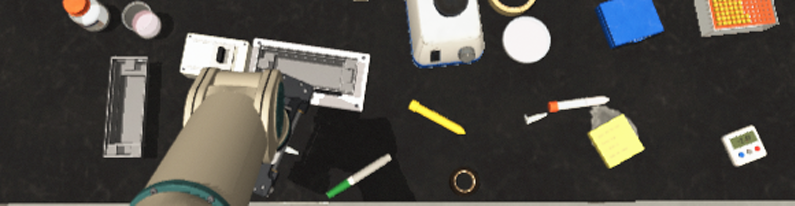

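```bash
python3 -m pendant '[{"fingers":-1,"delta_pos":[-0.04,-0.07,0.9],"delta_rot":[0,0,0]},{"fingers":-0.2,"delta_pos":[0,0,1],"delta_rot":[0,0,0]},{"fingers":-0.2,"delta_pos":[0,0,1],"delta_rot":[0,0,0]},{"fingers":-0.2,"delta_pos":[0,0,0.6],"delta_rot":[0,0,0]},{"fingers":-0.2,"delta_pos":[0,0,0.35],"delta_rot":[0,0,0]},{"fingers":-0.2,"delta_pos":[0,0,0],"delta_rot":[0,0,0]}]'
python3 -m pendant '[{"fingers":1,"delta_pos":[0,0,0],"delta_rot":[0,0,0]},{"fingers":1,"delta_pos":[0,0,0],"delta_rot":[0,0,0]},{"fingers":1,"delta_pos":[0,0,0],"delta_rot":[0,0,0]},{"fingers":1,"delta_pos":[0,0,0],"delta_rot":[0,0,0]},{"fingers":1,"delta_pos":[0,0,0],"delta_rot":[0,0,0]},{"fingers":1,"delta_pos":[0,0,-0.4],"delta_rot":[0,0,0]},{"fingers":1,"delta_pos":[0,0,-1],"delta_rot":[0,0,0]},{"fingers":1,"delta_pos":[0,0,-1],"delta_rot":[0,0,0]},{"fingers":1,"delta_pos":[0,0,-1],"delta_rot":[0,0,0]},{"fingers":1,"delta_pos":[0,0,-0.6],"delta_rot":[0,0,0]}]' 20
python3 - <<'E'
from h import *
need([.583,.1465,.12],-8);
E
```

```text
time_s: 11.8
ee_pos: [0.4356, 0.1461, 0.002]
ee_rot: [[0.391, 0.92, -0.004], [0.92, -0.391, -0.003], [-0.004, -0.002, -1.0]]
wrist_force: [-0.6, -0.3, -0.6]
width: 0.0641
gripper_force: 0.0
time_s: 12.63
ee_pos: [0.4377, 0.1471, 0.1268]
ee_rot: [[0.39, 0.921, 0.003], [0.921, -0.39, 0.0], [0.001, 0.003, -1.0]]
wrist_force: [0.5, -0.4, 0.5]
width: 0.0008
gripper_force: 0.0
pos [0.4377 0.1471 0.1268] rows units tool xyz [1.87 4.47 0.24]
  turn [ 0.03 -0.01 -2.99] for yaw -8
  turn [-2.000e-02 -5.000e-02  3.301e+01] for yaw 172
  turn [-2.000e-02 -5.000e-02  3.301e+01] for yaw -188
```

```bash
python3 -m pendant '[{"fingers":-1,"delta_pos":[0,0,0],"delta_rot":[0,0,0]},{"fingers":-1,"delta_pos":[0,0,0],"delta_rot":[0,0,0]},{"fingers":-1,"delta_pos":[0,0,0],"delta_rot":[0,0,0]}]'
python3 - <<'E'
from h import *
o=arm.get_obs()
im=vision.camera('wrist'); cv2.imwrite('pics/w4.png',im)
for z in (.004,.023): print(proj('wrist',[.4377,.1471,z],o))
m=(im[150:300,240:430].min(2)>130).astype('uint8')
n,l,s,c=cv2.connectedComponentsWithStats(m); print(s,c)
E
```

```text
time_s: 12.88
ee_pos: [0.4362, 0.1471, 0.1235]
ee_rot: [[0.389, 0.921, -0.001], [0.921, -0.389, -0.001], [-0.001, -0.0, -1.0]]
wrist_force: [-0.3, -0.1, -0.8]
width: 0.0172
gripper_force: 0.0
[317.96271351 235.41512508]
[318.0459254  242.97995964]
[[    0     0   190   150 27790]
 [   68    58    24    57   710]] [[94.9372796  74.33019072]
 [77.38450704 81.14647887]]
```

View pics/w4.png

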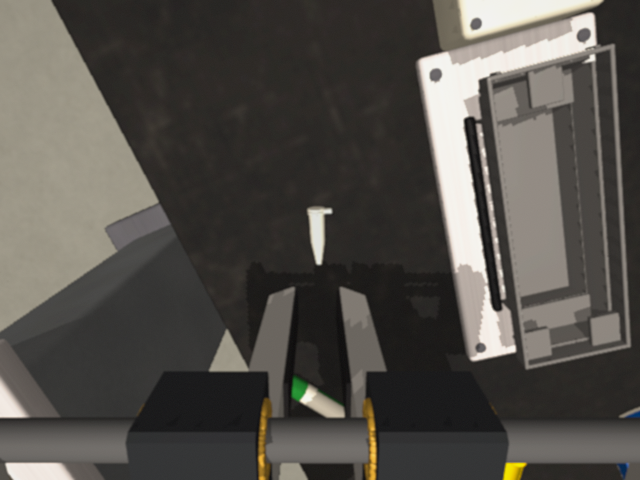

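The tube is still centred at (318,237). The fingers simply hadn't finished closing before the lift, so I'll retry with more closing time.

```bash
python3 -m pendant '[{"fingers":0.3,"delta_pos":[0,0,0.9],"delta_rot":[0,0,0]},{"fingers":0.3,"delta_pos":[0.03,0.03,1],"delta_rot":[0,0,0]},{"fingers":0.3,"delta_pos":[0,0,1],"delta_rot":[0,0,0]},{"fingers":0.3,"delta_pos":[0,0,0.6],"delta_rot":[0,0,0]},{"fingers":0.3,"delta_pos":[0,0,0.4],"delta_rot":[0,0,0]},{"fingers":0.3,"delta_pos":[0,0,0.1],"delta_rot":[0,0,0]},{"fingers":0.5,"delta_pos":[0,0,0],"delta_rot":[0,0,0]}]'
python3 -m pendant '[{"fingers":1,"delta_pos":[0,0,0],"delta_rot":[0,0,0]},{"fingers":1,"delta_pos":[0,0,0],"delta_rot":[0,0,0]},{"fingers":1,"delta_pos":[0,0,0],"delta_rot":[0,0,0]},{"fingers":1,"delta_pos":[0,0,0],"delta_rot":[0,0,0]},{"fingers":1,"delta_pos":[0,0,0],"delta_rot":[0,0,0]},{"fingers":1,"delta_pos":[0,0,0],"delta_rot":[0,0,0]},{"fingers":1,"delta_pos":[0,0,0],"delta_rot":[0,0,0]},{"fingers":1,"delta_pos":[0,0,0],"delta_rot":[0,0,0]}]' 20
python3 -m pendant '[{"fingers":1,"delta_pos":[0,0,-0.4],"delta_rot":[0,0,0]},{"fingers":1,"delta_pos":[0,0,-1],"delta_rot":[0,0,0]},{"fingers":1,"delta_pos":[0,0,-1],"delta_rot":[0,0,0]},{"fingers":1,"delta_pos":[0,0,-1],"delta_rot":[0,0,0]},{"fingers":1,"delta_pos":[0,0,-0.6],"delta_rot":[0,0,0]},{"fingers":1,"delta_pos":[0,0,0],"delta_rot":[0,0,0]}]'
python3 - <<'E'
from h import *
need([.583,.1465,.12],-8);
E
```

```text
time_s: 13.52
ee_pos: [0.4366, 0.1465, 0.0024]
ee_rot: [[0.39, 0.921, -0.004], [0.921, -0.39, -0.002], [-0.003, -0.003, -1.0]]
wrist_force: [-0.8, -0.3, -0.1]
width: 0.0287
gripper_force: 0.0
time_s: 14.18
ee_pos: [0.4384, 0.1476, 0.0046]
ee_rot: [[0.389, 0.921, 0.001], [0.921, -0.389, -0.0], [0.0, 0.001, -1.0]]
wrist_force: [-0.5, 0.6, 6.4]
width: 0.0114
gripper_force: 20.0
time_s: 14.68
ee_pos: [0.4402, 0.1481, 0.1271]
ee_rot: [[0.389, 0.921, 0.006], [0.921, -0.389, 0.002], [0.004, 0.005, -1.0]]
wrist_force: [1.1, -0.3, 0.0]
width: 0.0117
gripper_force: 20.0
pos [0.4402 0.1481 0.1271] rows units tool xyz [1.8  4.41 0.27]
  turn [ 0.06 -0.04 -2.98] for yaw -8
  turn [-0.05 -0.09 33.02] for yaw 172
  turn [-0.05 -0.09 33.02] for yaw -188
```

```bash
python3 -m pendant '[{"fingers":1,"delta_pos":[0.36,0.88,0],"delta_rot":[0,0,0]},{"fingers":1,"delta_pos":[0.36,0.88,0],"delta_rot":[0,0,0]},{"fingers":1,"delta_pos":[0.36,0.88,0],"delta_rot":[0,0,0]},{"fingers":1,"delta_pos":[0.36,0.88,0],"delta_rot":[0,0,0]},{"fingers":1,"delta_pos":[0.36,0.88,0],"delta_rot":[0,0,0]},{"fingers":1,"delta_pos":[0,0,0],"delta_rot":[0.03,0,-1]},{"fingers":1,"delta_pos":[0,0,0],"delta_rot":[0.03,0,-1]},{"fingers":1,"delta_pos":[0,0,0],"delta_rot":[0,-0.04,-1]},{"fingers":1,"delta_pos":[0,0,0],"delta_rot":[0,0,0]}]'
python3 - <<'E'
from h import *
need([.583,.1465,.024],-8);
E
```

```text
time_s: 15.43
ee_pos: [0.5799, 0.1458, 0.1226]
ee_rot: [[0.135, 0.991, -0.008], [0.991, -0.135, -0.003], [-0.004, -0.007, -1.0]]
wrist_force: [-0.7, 0.2, -0.3]
width: 0.0115
gripper_force: 20.0
pos [0.5799 0.1458 0.1226] rows units tool xyz [0.05 0.12 3.29]
  turn [-0.08  0.04  0.04] for yaw -8
  turn [ -0.07  -0.13 -35.96] for yaw 172
  turn [ -0.07  -0.13 -35.96] for yaw -188
```

```bash
python3 -m pendant '[{"fingers":1,"delta_pos":[0,0,0.8],"delta_rot":[0,0,0]},{"fingers":1,"delta_pos":[0.03,0.04,1],"delta_rot":[0,0,0]},{"fingers":1,"delta_pos":[0,0,0.8],"delta_rot":[0,0,0]},{"fingers":1,"delta_pos":[0,0,0.5],"delta_rot":[0,0,0]},{"fingers":1,"delta_pos":[0,0,0.2],"delta_rot":[0,0,0]},{"fingers":1,"delta_pos":[0,0,0],"delta_rot":[0,0,0]}]'
python3 -m pendant '[{"fingers":0.6,"delta_pos":[0,0,0],"delta_rot":[0,0,0]},{"fingers":0.6,"delta_pos":[0,0,0],"delta_rot":[0,0,0]},{"fingers":0.6,"delta_pos":[0,0,0],"delta_rot":[0,0,0]},{"fingers":0.6,"delta_pos":[0,0,-0.5],"delta_rot":[0,0,0]},{"fingers":0.6,"delta_pos":[0,0,-1],"delta_rot":[0,0,0]},{"fingers":0.6,"delta_pos":[0,0,-1],"delta_rot":[0,0,0]},{"fingers":0.6,"delta_pos":[0,0,-1],"delta_rot":[0,0,0]},{"fingers":0.6,"delta_pos":[0,0,-1],"delta_rot":[0,0,0]},{"fingers":0.6,"delta_pos":[0,0,-1],"delta_rot":[0,0,0]}]'
python3 - <<'E'
from h import *
o=arm.get_obs()
cv2.imwrite('pics/w5.png',vision.camera('wrist')); t=vision.camera('top'); cv2.imwrite('pics/t5.png',t)
m=t[235:300,420:530]; hsv=cv2.cvtColor(m,cv2.COLOR_BGR2HSV)
w=((hsv[...,1]<70)&(hsv[...,2]>120)).astype('uint8'); n,l,s,c=cv2.connectedComponentsWithStats(w); print([(list(a),b.round(1)) for a,b in zip(s,c+[420,235]) if 8<a[4]<2000])
for k in range(1,n):
    if s[k][4]>8:
        ys,xs=np.nonzero(l==k); q=np.c_[xs+420,ys+235].astype('float32'); pts=cv2.boxPoints(cv2.minAreaRect(q)); print(pts.round(1).tolist())
og=((hsv[...,0]<12)&(hsv[...,1]>150)&(hsv[...,2]>120)); ys,xs=np.nonzero(og); print('cap',xs.mean()+420,ys.mean()+235)
need([.491,-.314,.2],20); print(o['joint_pos'].round())
E
```

```text
time_s: 15.93
ee_pos: [0.5798, 0.1459, 0.023]
ee_rot: [[0.139, 0.99, -0.009], [0.99, -0.139, -0.004], [-0.005, -0.009, -1.0]]
wrist_force: [-0.1, -0.2, -0.0]
width: 0.0117
gripper_force: 20.0
time_s: 16.68
ee_pos: [0.5824, 0.1467, 0.1925]
ee_rot: [[0.138, 0.99, -0.004], [0.99, -0.138, -0.002], [-0.003, -0.004, -1.0]]
wrist_force: [1.0, 0.3, -0.3]
width: 0.0188
gripper_force: 0.0
[([np.int32(47), np.int32(15), np.int32(46), np.int32(25), np.int32(448)], array([491.7, 259. ])), ([np.int32(23), np.int32(27), np.int32(16), np.int32(9), np.int32(70)], array([449.8, 265.6])), ([np.int32(97), np.int32(31), np.int32(9), np.int32(14), np.int32(30)], array([521.6, 272.2]))]
[[466.6000061035156, 253.60000610351562], [510.1000061035156, 248.10000610351562], [513.0, 271.3999938964844], [469.5, 276.79998779296875]]
[[442.6000061035156, 264.1000061035156], [458.0, 261.8999938964844], [458.8999938964844, 268.0], [443.5, 270.20001220703125]]
[[516.9000244140625, 266.1000061035156], [518.7999877929688, 264.8999938964844], [526.5999755859375, 278.0], [524.7000122070312, 279.20001220703125]]
cap 462.9268292682927 257.609756097561
pos [0.5861 0.1472 0.1961] rows units tool xyz [-15.66  -1.02  -0.15]
  turn [ 0.06  0.   -5.58] for yaw 20
  turn [ 0.   -0.08 30.42] for yaw 200
  turn [ 0.   -0.08 30.42] for yaw -160
[-33.  35.  26.  96. -18.  53.  -8.]
```

View pics/w5.png

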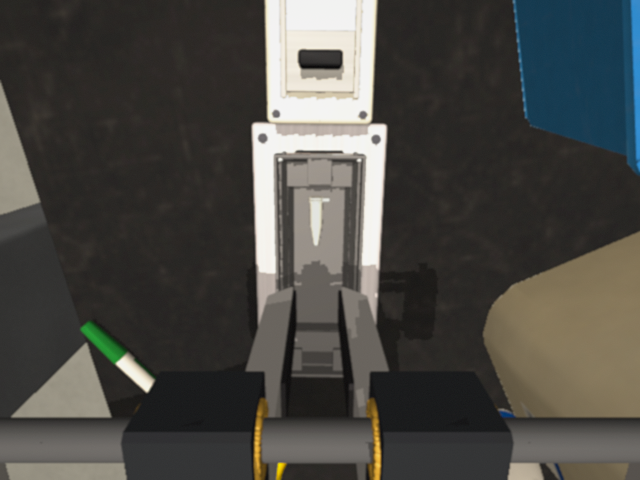

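Micro A lies in the lower tray at (317,222). Next is micro B.

```bash
python3 -m pendant '[{"fingers":0.3,"delta_pos":[-1,-0.1,0],"delta_rot":[0,0,0]},{"fingers":0.3,"delta_pos":[-1,-0.1,0],"delta_rot":[0,0,0]},{"fingers":0.3,"delta_pos":[-1,-0.1,0],"delta_rot":[0,0,0]},{"fingers":0.3,"delta_pos":[-1,-0.1,0],"delta_rot":[0,0,0]},{"fingers":0.3,"delta_pos":[-1,-0.1,0],"delta_rot":[0,0,0]},{"fingers":0.3,"delta_pos":[-1,-0.1,0],"delta_rot":[0,0,0]},{"fingers":0.3,"delta_pos":[-1,-0.1,0],"delta_rot":[0,0,0]},{"fingers":0.3,"delta_pos":[-1,-0.1,0],"delta_rot":[0,0,0]},{"fingers":0.3,"delta_pos":[-1,-0.1,0],"delta_rot":[0,0,0]},{"fingers":0.3,"delta_pos":[-1,-0.1,0],"delta_rot":[0,0,0]}]'
python3 -m pendant '[{"fingers":0.3,"delta_pos":[-1,0,0],"delta_rot":[0,0,0]},{"fingers":0.3,"delta_pos":[-1,0,0],"delta_rot":[0,0,0]},{"fingers":0.3,"delta_pos":[-1,0,0],"delta_rot":[0,0,0]},{"fingers":0.3,"delta_pos":[-1,0,0.3],"delta_rot":[0,0,-1]},{"fingers":0.3,"delta_pos":[-1,0,0.3],"delta_rot":[0,0,-1]},{"fingers":0.3,"delta_pos":[-0.6,0,0.5],"delta_rot":[0,0,-1]},{"fingers":0.3,"delta_pos":[0,0,0.5],"delta_rot":[0,0,-1]},{"fingers":0.3,"delta_pos":[0,0,0.5],"delta_rot":[0,0,-1]},{"fingers":0.3,"delta_pos":[0,0,0],"delta_rot":[0,0,0]},{"fingers":0.3,"delta_pos":[0,0,0],"delta_rot":[0,0,0]}]'
python3 - <<'E'
from h import *
o=arm.get_obs()
im=vision.camera('wrist'); cv2.imwrite('pics/w6.png',im)
need([.491,-.314,.1],17); print(o['joint_pos'].round())
E
```

```text
time_s: 17.62
ee_pos: [0.5106, -0.1475, 0.1912]
ee_rot: [[0.138, 0.99, -0.005], [0.99, -0.138, -0.003], [-0.003, -0.005, -1.0]]
wrist_force: [1.1, 0.3, -0.8]
width: 0.0326
gripper_force: 0.0
time_s: 18.45
ee_pos: [0.4929, -0.3129, 0.1282]
ee_rot: [[-0.291, 0.957, -0.007], [0.957, 0.291, -0.002], [0.001, -0.007, -1.0]]
wrist_force: [0.3, -0.1, 0.1]
width: 0.0326
gripper_force: 0.0
pos [ 0.4937 -0.3132  0.1291] rows units tool xyz [ 0.   -0.09  0.97]
  turn [-0.07  0.01 -0.01] for yaw 17
  turn [2.000e-02 1.100e-01 3.599e+01] for yaw 197
  turn [2.000e-02 1.100e-01 3.599e+01] for yaw -163
[ 19.  37.  16. 102. -14.  43.  59.]
```

View pics/w6.png

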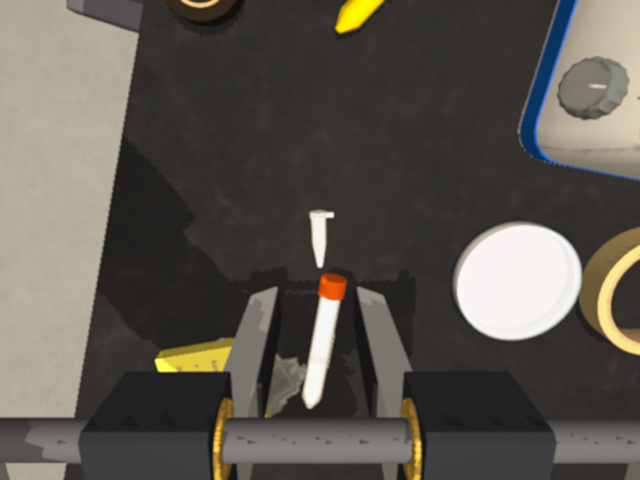

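Micro B is at (319,213)–(320,267), aligned with the tool, and the long tube's cap at (333,287) is clear of the finger path.

Run:
```python
from h import *
o=arm.get_obs(); p=ray('wrist',(319,237),.006,o); print(p); need([p[0],p[1],.004],17)
a=ray('wrist',(333,285),.0095,o);b=ray('wrist',(313,402),.008,o);print('tube',a,b,(a+b)/2,np.degrees(np.arctan2(*(b-a)[[1,0]])))
```

```text
[ 0.49601054 -0.31482143  0.006     ]
pos [ 0.4937 -0.3132  0.1291] rows units tool xyz [-0.07  0.08  4.17]
  turn [-0.07  0.01 -0.01] for yaw 17
  turn [2.000e-02 1.100e-01 3.599e+01] for yaw 197
  turn [2.000e-02 1.100e-01 3.599e+01] for yaw -163
tube [ 0.51664419 -0.3464702   0.0095    ] [ 0.53234125 -0.45027832  0.008     ] [ 0.52449272 -0.39837426  0.00875   ] -81.40131440241917
```

```bash
python3 -m pendant '[{"fingers":0.3,"delta_pos":[-0.07,0.08,0.9],"delta_rot":[-0.05,0,0]},{"fingers":0.3,"delta_pos":[0,0,1],"delta_rot":[0,0,0]},{"fingers":0.3,"delta_pos":[0,0,1],"delta_rot":[0,0,0]},{"fingers":0.3,"delta_pos":[0,0,0.75],"delta_rot":[0,0,0]},{"fingers":0.3,"delta_pos":[0,0,0.4],"delta_rot":[0,0,0]},{"fingers":0.3,"delta_pos":[0,0,0.1],"delta_rot":[0,0,0]},{"fingers":0.3,"delta_pos":[0,0,0],"delta_rot":[0,0,0]}]'
python3 -m pendant '[{"fingers":1,"delta_pos":[0,0,0],"delta_rot":[0,0,0]},{"fingers":1,"delta_pos":[0,0,0],"delta_rot":[0,0,0]},{"fingers":1,"delta_pos":[0,0,0],"delta_rot":[0,0,0]},{"fingers":1,"delta_pos":[0,0,0],"delta_rot":[0,0,0]},{"fingers":1,"delta_pos":[0,0,0],"delta_rot":[0,0,0]},{"fingers":1,"delta_pos":[0,0,0],"delta_rot":[0,0,0]},{"fingers":1,"delta_pos":[0,0,0],"delta_rot":[0,0,0]},{"fingers":1,"delta_pos":[0,0,0],"delta_rot":[0,0,0]}]' 20
python3 -m pendant '[{"fingers":1,"delta_pos":[0,0,-0.4],"delta_rot":[0,0,0]},{"fingers":1,"delta_pos":[0,0,-1],"delta_rot":[0,0,0]},{"fingers":1,"delta_pos":[0,0,-1],"delta_rot":[0,0,0]},{"fingers":1,"delta_pos":[0,0,-1],"delta_rot":[0,0,0]},{"fingers":1,"delta_pos":[0,0,-0.6],"delta_rot":[0,0,0]},{"fingers":1,"delta_pos":[0,0,0],"delta_rot":[0,0,0]}]'
python3 - <<'E'
from h import *
need([.573,.077,.12],-8);
E
```

```text
time_s: 19.08
ee_pos: [0.4966, -0.3149, 0.0045]
ee_rot: [[-0.294, 0.956, -0.001], [0.956, 0.294, -0.002], [-0.001, -0.002, -1.0]]
wrist_force: [-0.1, 0.3, 0.3]
width: 0.0331
gripper_force: 0.0
time_s: 19.75
ee_pos: [0.497, -0.3153, 0.0054]
ee_rot: [[-0.294, 0.956, 0.0], [0.956, 0.294, -0.002], [-0.002, -0.0, -1.0]]
wrist_force: [-0.2, 0.7, 6.6]
width: 0.0117
gripper_force: 20.0
time_s: 20.25
ee_pos: [0.4988, -0.3164, 0.1292]
ee_rot: [[-0.294, 0.956, 0.006], [0.956, 0.294, -0.006], [-0.007, 0.004, -1.0]]
wrist_force: [0.6, -1.1, -0.4]
width: 0.0116
gripper_force: 20.0
pos [ 0.4988 -0.3164  0.1292] rows units tool xyz [11.81  6.22  0.24]
  turn [0.06 0.07 5.02] for yaw -8
  turn [ -0.1    0.08 -30.98] for yaw 172
  turn [ -0.1    0.08 -30.98] for yaw -188
```

```bash
python3 -m pendant '[{"fingers":1,"delta_pos":[0.91,0.48,-0.3],"delta_rot":[0,0,0]},{"fingers":1,"delta_pos":[0.91,0.48,-0.3],"delta_rot":[0,0,0]},{"fingers":1,"delta_pos":[0.91,0.48,-0.3],"delta_rot":[0,0,0]},{"fingers":1,"delta_pos":[0.91,0.48,-0.3],"delta_rot":[0,0,0]},{"fingers":1,"delta_pos":[0.91,0.48,0],"delta_rot":[0,0,0]},{"fingers":1,"delta_pos":[0.91,0.48,0],"delta_rot":[0,0,0]},{"fingers":1,"delta_pos":[0.91,0.48,0],"delta_rot":[0,0,0]},{"fingers":1,"delta_pos":[0.91,0.48,0],"delta_rot":[0,0,0]},{"fingers":1,"delta_pos":[0.91,0.48,0],"delta_rot":[0,0,0]},{"fingers":1,"delta_pos":[0.91,0.48,0],"delta_rot":[0,0,0]}]'
python3 -m pendant '[{"fingers":1,"delta_pos":[0.91,0.48,0],"delta_rot":[0,0,0]},{"fingers":1,"delta_pos":[0.91,0.48,0],"delta_rot":[0,0,0]},{"fingers":1,"delta_pos":[0.91,0.48,0],"delta_rot":[0,0,0]},{"fingers":1,"delta_pos":[0,0,0.3],"delta_rot":[0.03,0.05,1]},{"fingers":1,"delta_pos":[0,0,0.3],"delta_rot":[0.03,0,1]},{"fingers":1,"delta_pos":[0,0,0.3],"delta_rot":[0,0,1]},{"fingers":1,"delta_pos":[0,0,0.3],"delta_rot":[0,0,1]},{"fingers":1,"delta_pos":[0,0,0],"delta_rot":[0,0,1]},{"fingers":1,"delta_pos":[0,0,0],"delta_rot":[0,0,0]},{"fingers":1,"delta_pos":[0,0,0],"delta_rot":[0,0,0]}]'
python3 - <<'E'
from h import *
need([.573,.077,.024],-8);
E
```

```text
time_s: 21.08
ee_pos: [0.5533, -0.0097, 0.1593]
ee_rot: [[-0.294, 0.956, -0.003], [0.956, 0.294, -0.001], [-0.001, -0.003, -1.0]]
wrist_force: [1.2, -0.4, 0.3]
width: 0.0116
gripper_force: 20.0
time_s: 21.92
ee_pos: [0.5704, 0.0797, 0.1231]
ee_rot: [[0.135, 0.991, -0.009], [0.991, -0.135, 0.001], [-0.0, -0.009, -1.0]]
wrist_force: [-0.3, 1.0, -0.5]
width: 0.0121
gripper_force: 20.0
pos [0.5704 0.0797 0.1231] rows units tool xyz [-0.08  0.13  3.3 ]
  turn [-0.1   0.    0.05] for yaw -8
  turn [ -0.    -0.16 -35.95] for yaw 172
  turn [ -0.    -0.16 -35.95] for yaw -188
```

```bash
python3 -m pendant '[{"fingers":1,"delta_pos":[-0.04,0.05,0.8],"delta_rot":[-0.05,0,0]},{"fingers":1,"delta_pos":[-0.04,0.05,1],"delta_rot":[0,0,0]},{"fingers":1,"delta_pos":[0,0,0.8],"delta_rot":[0,0,0]},{"fingers":1,"delta_pos":[0,0,0.5],"delta_rot":[0,0,0]},{"fingers":1,"delta_pos":[0,0,0.2],"delta_rot":[0,0,0]},{"fingers":1,"delta_pos":[0,0,0],"delta_rot":[0,0,0]}]'
python3 -m pendant '[{"fingers":0.6,"delta_pos":[0,0,0],"delta_rot":[0,0,0]},{"fingers":0.6,"delta_pos":[0,0,0],"delta_rot":[0,0,0]},{"fingers":0.6,"delta_pos":[0,0,0],"delta_rot":[0,0,0]},{"fingers":0.6,"delta_pos":[0,0,-0.5],"delta_rot":[0,0,0]},{"fingers":0.6,"delta_pos":[0,0,-1],"delta_rot":[0,0,0]},{"fingers":0.6,"delta_pos":[0,0,-1],"delta_rot":[0,0,0]},{"fingers":0.6,"delta_pos":[0,0,-1],"delta_rot":[0,0,0]},{"fingers":0.6,"delta_pos":[0,0,-1],"delta_rot":[0,0,0]},{"fingers":0.6,"delta_pos":[0,0,-1],"delta_rot":[0,0,0]}]'
python3 - <<'E'
from h import *
o=arm.get_obs()
w=vision.camera('wrist')
t=vision.camera('top')
cv2.imwrite('pics/w7.png',w)
a=cv2.resize(w[130:400,180:440],(385,400)); b=t[180:330,100:560]; 
cv2.imwrite('pics/c7.png',np.vstack([np.hstack([a,np.zeros((400,415,3),np.uint8)]),cv2.resize(b,(800,200))]))
need([.511,.4355,.15],90); print(o['joint_pos'].round())
E
```

```text
time_s: 22.42
ee_pos: [0.5721, 0.0769, 0.0234]
ee_rot: [[0.136, 0.991, -0.006], [0.991, -0.136, 0.001], [0.0, -0.006, -1.0]]
wrist_force: [-0.7, -0.1, -0.3]
width: 0.0114
gripper_force: 20.0
time_s: 23.17
ee_pos: [0.5737, 0.0768, 0.1921]
ee_rot: [[0.137, 0.991, -0.002], [0.991, -0.137, 0.001], [0.001, -0.002, -1.0]]
wrist_force: [0.5, 0.0, 0.1]
width: 0.0193
gripper_force: 0.0
pos [0.5773 0.0768 0.1953] rows units tool xyz [11.53 -3.84  1.53]
  turn [  0.1    0.04 -19.58] for yaw 90
  turn [ 0.03 -0.09 16.42] for yaw 270
  turn [ 0.03 -0.09 16.42] for yaw -90
[-28.  33.  28. 100. -19.  51.   0.]
```

View pics/c7.png

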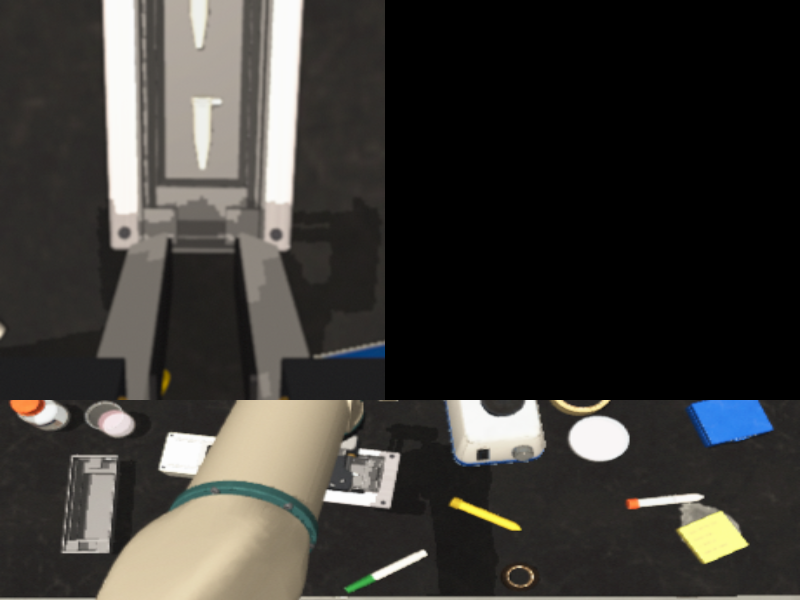

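Both micros lie in the lower tray. Now I'll fetch the second tray.

```bash
python3 -m pendant '[{"fingers":-1,"delta_pos":[0.96,-0.32,0],"delta_rot":[0,0,0]},{"fingers":-1,"delta_pos":[0.96,-0.32,0],"delta_rot":[0,0,0]},{"fingers":-1,"delta_pos":[0.96,-0.32,0],"delta_rot":[0,0,0]},{"fingers":-1,"delta_pos":[0.96,-0.32,0],"delta_rot":[0,0,0]},{"fingers":-1,"delta_pos":[0.96,-0.32,0],"delta_rot":[0,0,0]},{"fingers":-1,"delta_pos":[0.96,-0.32,0],"delta_rot":[0,0,0]},{"fingers":-1,"delta_pos":[0.96,-0.32,0],"delta_rot":[0,0,0]},{"fingers":-1,"delta_pos":[0.96,-0.32,0],"delta_rot":[0,0,0]},{"fingers":-1,"delta_pos":[0.96,-0.32,0],"delta_rot":[0,0,0]},{"fingers":-1,"delta_pos":[0.96,-0.32,0],"delta_rot":[0,0,0]}]'
python3 -m pendant '[{"fingers":-1,"delta_pos":[0.96,-0.32,0],"delta_rot":[0,0,0]},{"fingers":-1,"delta_pos":[0.96,-0.32,0],"delta_rot":[0,0,0]},{"fingers":-1,"delta_pos":[0,0,0],"delta_rot":[0,0,-1]},{"fingers":-1,"delta_pos":[0,0,0],"delta_rot":[0,0,-1]},{"fingers":-1,"delta_pos":[0,0,0],"delta_rot":[0,0,-1]},{"fingers":-1,"delta_pos":[0,0,0],"delta_rot":[0,0,-1]},{"fingers":-1,"delta_pos":[0,0,0],"delta_rot":[0,0,-1]},{"fingers":-1,"delta_pos":[0,0,0],"delta_rot":[0,0,-1]},{"fingers":-1,"delta_pos":[0,0,0],"delta_rot":[0,0,-1]},{"fingers":-1,"delta_pos":[0,0,0],"delta_rot":[0,0,-1]}]'
python3 -m pendant '[{"fingers":-1,"delta_pos":[0,0,0],"delta_rot":[0,0,-1]},{"fingers":-1,"delta_pos":[0,0,0],"delta_rot":[0,0,-1]},{"fingers":-1,"delta_pos":[0,0,0],"delta_rot":[0,0,-1]},{"fingers":-1,"delta_pos":[0,0,0],"delta_rot":[0,0,-1]},{"fingers":-1,"delta_pos":[0,0,0],"delta_rot":[0,0,-1]},{"fingers":-1,"delta_pos":[0,0,0],"delta_rot":[0,0,-1]},{"fingers":-1,"delta_pos":[0,0,0],"delta_rot":[0,0,-1]},{"fingers":-1,"delta_pos":[0,0,0],"delta_rot":[0,0,-1]},{"fingers":-1,"delta_pos":[0,0,0],"delta_rot":[0,0,-1]},{"fingers":-1,"delta_pos":[0,0,0],"delta_rot":[0,0,-1]}]'
python3 -m pendant '[{"fingers":-1,"delta_pos":[0,0,0],"delta_rot":[0,0,-1]},{"fingers":-1,"delta_pos":[0,0,0.8],"delta_rot":[0,0,-0.6]},{"fingers":-1,"delta_pos":[0,0,0.8],"delta_rot":[0,0,0]},{"fingers":-1,"delta_pos":[0,0,0],"delta_rot":[0,0,0]},{"fingers":-1,"delta_pos":[0,0,0],"delta_rot":[0,0,0]}]'
python3 - <<'E'
from h import *
o=arm.get_obs()
w=vision.camera('wrist'); cv2.imwrite('pics/w8.png',w)
need([.511,.4355,.036],90); print(o['joint_pos'].round())
E
```

```text
time_s: 24.1
ee_pos: [0.5172, 0.3768, 0.1898]
ee_rot: [[0.137, 0.991, -0.004], [0.991, -0.137, 0.001], [0.001, -0.004, -1.0]]
wrist_force: [0.2, 0.1, 0.7]
width: 0.0819
gripper_force: 0.0
time_s: 24.93
ee_pos: [0.5067, 0.4349, 0.1898]
ee_rot: [[-0.535, 0.845, -0.004], [0.845, 0.535, 0.001], [0.003, -0.003, -1.0]]
wrist_force: [-0.3, 0.0, -0.4]
width: 0.0936
gripper_force: 0.0
time_s: 25.77
ee_pos: [0.5067, 0.4348, 0.1898]
ee_rot: [[-0.991, 0.133, -0.004], [0.133, 0.991, 0.001], [0.004, 0.0, -1.0]]
wrist_force: [-0.2, -1.5, 0.1]
width: 0.0937
gripper_force: 0.0
time_s: 26.18
ee_pos: [0.5059, 0.4342, 0.141]
ee_rot: [[-1.0, -0.002, -0.006], [-0.002, 1.0, -0.001], [0.006, -0.001, -1.0]]
wrist_force: [0.6, -0.3, 0.2]
width: 0.094
gripper_force: 0.0
pos [0.5069 0.4351 0.1424] rows units tool xyz [-0.15  0.01  3.55]
  turn [ 0.01 -0.04  0.02] for yaw 90
  turn [ 6.000e-02  2.000e-02 -3.598e+01] for yaw 270
  turn [ 6.000e-02  2.000e-02 -3.598e+01] for yaw -90
[-44.  41.   1.  87.  -1.  52.  48.]
```

View pics/w8.png

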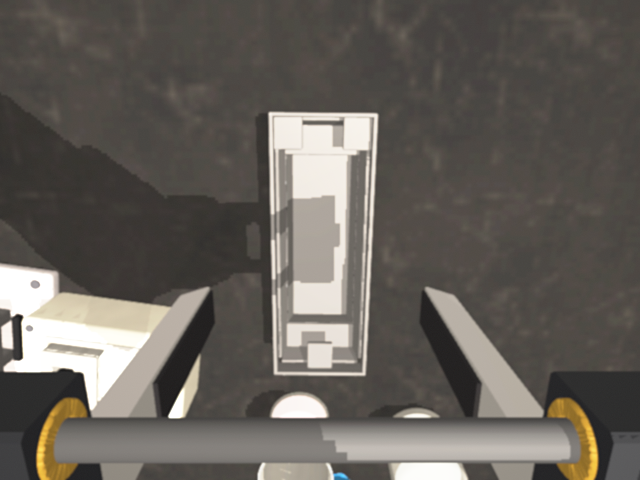

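The tray is straight, with its single lug on the far side (318,352) as planned, and rim corners at (270,114), (377,114), (275,375) and (366,375).

Run:
```python
from h import *
o=arm.get_obs(); R=np.array([ray('wrist',q,.048,o) for q in [(270,114),(377,114),(275,375),(366,375)]]); print(R.round(4),R.mean(0)); need([*R.mean(0)[:2],.034],90)
```

```text
[[0.4235 0.4069 0.048 ]
 [0.4234 0.4722 0.048 ]
 [0.6063 0.4051 0.048 ]
 [0.6062 0.4716 0.048 ]] [0.51486153 0.43894909 0.048     ]
pos [0.5069 0.4351 0.1424] rows units tool xyz [-0.28  0.13  3.61]
  turn [ 0.01 -0.04  0.02] for yaw 90
  turn [ 6.000e-02  2.000e-02 -3.598e+01] for yaw 270
  turn [ 6.000e-02  2.000e-02 -3.598e+01] for yaw -90
```

```bash
python3 -m pendant '[{"fingers":-1,"delta_pos":[-0.22,0.07,0.8],"delta_rot":[0,0,0]},{"fingers":-1,"delta_pos":[0,0,1],"delta_rot":[0,0,0]},{"fingers":-1,"delta_pos":[0,0,0.9],"delta_rot":[0,0,0]},{"fingers":-1,"delta_pos":[0,0,0.6],"delta_rot":[0,0,0]},{"fingers":-1,"delta_pos":[0,0,0.3],"delta_rot":[0,0,0]},{"fingers":0.6,"delta_pos":[0,0,0],"delta_rot":[0,0,0]},{"fingers":0.6,"delta_pos":[0,0,0],"delta_rot":[0,0,0]},{"fingers":0.6,"delta_pos":[0,0,0],"delta_rot":[0,0,0]},{"fingers":0.6,"delta_pos":[0,0,0],"delta_rot":[0,0,0]},{"fingers":0.6,"delta_pos":[0,0,0],"delta_rot":[0,0,0]}]' 35
python3 -m pendant '[{"fingers":0.6,"delta_pos":[0,0,0],"delta_rot":[0,0,0]},{"fingers":0.6,"delta_pos":[0,0,0],"delta_rot":[0,0,0]},{"fingers":0.6,"delta_pos":[0,0,0],"delta_rot":[0,0,0]}]'
python3 -m pendant '[{"fingers":0.6,"delta_pos":[0,0,-0.4],"delta_rot":[0,0,0]},{"fingers":0.6,"delta_pos":[0,0,-0.8],"delta_rot":[0,0,0]},{"fingers":0.6,"delta_pos":[0,0,-1],"delta_rot":[0,0,0]},{"fingers":0.6,"delta_pos":[0,0,-1],"delta_rot":[0,0,0]},{"fingers":0.6,"delta_pos":[0,0,-1],"delta_rot":[0,0,0]},{"fingers":0.6,"delta_pos":[0,0,-0.8],"delta_rot":[0,0,0]},{"fingers":0.6,"delta_pos":[0,0,-0.4],"delta_rot":[0,0,0]},{"fingers":0.6,"delta_pos":[0,0,0],"delta_rot":[0,0,0]}]'
python3 - <<'E'
from h import *
need([.578,.112,.2],-8.05);
E
```

```text
time_s: 27.07
ee_pos: [0.5141, 0.4376, 0.0358]
ee_rot: [[-1.0, -0.002, -0.001], [-0.002, 1.0, 0.002], [0.001, 0.002, -1.0]]
wrist_force: [0.3, -0.9, 3.6]
width: 0.0662
gripper_force: 35.0
time_s: 27.32
ee_pos: [0.514, 0.4377, 0.0358]
ee_rot: [[-1.0, -0.001, -0.001], [-0.001, 1.0, 0.002], [0.001, 0.002, -1.0]]
wrist_force: [0.2, -1.1, 7.0]
width: 0.0666
gripper_force: 35.0
time_s: 27.98
ee_pos: [0.515, 0.4384, 0.1997]
ee_rot: [[-1.0, -0.002, 0.001], [-0.002, 1.0, 0.005], [-0.001, 0.005, -1.0]]
wrist_force: [0.4, 0.2, -1.5]
width: 0.066
gripper_force: 35.0
pos [0.515  0.4384 0.1997] rows units tool xyz [ -2.08 -10.88  -0.07]
  turn [ 0.06 -0.04 19.63] for yaw -8.05
  turn [  0.04   0.05 -16.37] for yaw 171.95
  turn [  0.04   0.05 -16.37] for yaw -188.05
```

```bash
python3 -m pendant '[{"fingers":0.6,"delta_pos":[-0.1,-0.5,0],"delta_rot":[0,0,0]},{"fingers":0.6,"delta_pos":[-0.18,-0.94,0],"delta_rot":[0,0,0]},{"fingers":0.6,"delta_pos":[-0.18,-0.94,0],"delta_rot":[0,0,0]},{"fingers":0.6,"delta_pos":[-0.18,-0.94,0],"delta_rot":[0,0,0]},{"fingers":0.6,"delta_pos":[-0.18,-0.94,0],"delta_rot":[0,0,0]},{"fingers":0.6,"delta_pos":[-0.18,-0.94,0],"delta_rot":[0,0,0]},{"fingers":0.6,"delta_pos":[-0.18,-0.94,0],"delta_rot":[0,0,0]},{"fingers":0.6,"delta_pos":[-0.18,-0.94,0],"delta_rot":[0,0,0]},{"fingers":0.6,"delta_pos":[-0.18,-0.94,0],"delta_rot":[0,0,0]},{"fingers":0.6,"delta_pos":[-0.18,-0.94,0],"delta_rot":[0,0,0]}]'
python3 -m pendant '[{"fingers":0.6,"delta_pos":[-0.18,-0.94,0],"delta_rot":[0,0,0]},{"fingers":0.6,"delta_pos":[-0.18,-0.94,0],"delta_rot":[0,0,0]},{"fingers":0.6,"delta_pos":[0,0,0],"delta_rot":[0,0,0.6]},{"fingers":0.6,"delta_pos":[0,0,0],"delta_rot":[0,0,1]},{"fingers":0.6,"delta_pos":[0,0,0],"delta_rot":[0,0,1]},{"fingers":0.6,"delta_pos":[0,0,0],"delta_rot":[0,0,1]},{"fingers":0.6,"delta_pos":[0,0,0],"delta_rot":[0,0,1]},{"fingers":0.6,"delta_pos":[0,0,0],"delta_rot":[0,0,1]},{"fingers":0.6,"delta_pos":[0,0,0],"delta_rot":[0,0,1]},{"fingers":0.6,"delta_pos":[0,0,0],"delta_rot":[0,0,1]}]'
python3 -m pendant '[{"fingers":0.6,"delta_pos":[0,0,0],"delta_rot":[0,0,1]},{"fingers":0.6,"delta_pos":[0,0,0],"delta_rot":[0,0,1]},{"fingers":0.6,"delta_pos":[0,0,0],"delta_rot":[0,0,1]},{"fingers":0.6,"delta_pos":[0,0,0],"delta_rot":[0,0,1]},{"fingers":0.6,"delta_pos":[0,0,0],"delta_rot":[0,0,1]},{"fingers":0.6,"delta_pos":[0,0,0],"delta_rot":[0,0,1]},{"fingers":0.6,"delta_pos":[0,0,0],"delta_rot":[0,0,1]},{"fingers":0.6,"delta_pos":[0,0,0],"delta_rot":[0,0,1]},{"fingers":0.6,"delta_pos":[0,0,0],"delta_rot":[0,0,1]},{"fingers":0.6,"delta_pos":[0,0,0],"delta_rot":[0,0,1]}]'
python3 -m pendant '[{"fingers":0.6,"delta_pos":[0,0,0],"delta_rot":[0,0,1]},{"fingers":0.6,"delta_pos":[0,0,0],"delta_rot":[0,0,0.9]},{"fingers":0.6,"delta_pos":[0,0,0],"delta_rot":[0,0,0]},{"fingers":0.6,"delta_pos":[0,0,0],"delta_rot":[0,0,0]},{"fingers":0.6,"delta_pos":[0,0,0],"delta_rot":[0,0,0]}]'
python3 - <<'E'
from h import *
need([.578,.112,.12],-8.05);print(arm.get_obs()['joint_pos'].round())
E
```

```text
time_s: 28.82
ee_pos: [0.5639, 0.165, 0.1932]
ee_rot: [[-1.0, -0.001, -0.008], [-0.001, 1.0, -0.001], [0.008, -0.001, -1.0]]
wrist_force: [-0.1, -0.5, -2.5]
width: 0.0662
gripper_force: 35.0
time_s: 29.65
ee_pos: [0.5744, 0.1101, 0.1931]
ee_rot: [[-0.786, 0.619, -0.008], [0.619, 0.786, -0.001], [0.006, -0.006, -1.0]]
wrist_force: [-0.3, -0.5, -0.9]
width: 0.0664
gripper_force: 35.0
time_s: 30.48
ee_pos: [0.5744, 0.1102, 0.1932]
ee_rot: [[-0.031, 0.999, -0.008], [1.0, 0.031, -0.001], [-0.001, -0.008, -1.0]]
wrist_force: [-0.5, -0.8, -1.3]
width: 0.0665
gripper_force: 35.0
time_s: 30.9
ee_pos: [0.5756, 0.1112, 0.1944]
ee_rot: [[0.128, 0.992, -0.006], [0.992, -0.128, 0.0], [-0.001, -0.006, -1.0]]
wrist_force: [0.7, 0.2, -1.4]
width: 0.0661
gripper_force: 35.0
pos [0.5756 0.1112 0.1944] rows units tool xyz [0.04 0.09 2.48]
  turn [-0.06  0.01  0.14] for yaw -8.05
  turn [-1.000e-02 -1.000e-01 -3.586e+01] for yaw 171.95
  turn [-1.000e-02 -1.000e-01 -3.586e+01] for yaw -188.05
[-31.  34.  29.  98. -20.  53.  -2.]
```

```bash
python3 -m pendant '[{"fingers":0.6,"delta_pos":[0.03,0.05,0.7],"delta_rot":[-0.04,0,0.14]},{"fingers":0.6,"delta_pos":[0,0,0.8],"delta_rot":[0,0,0]},{"fingers":0.6,"delta_pos":[0,0,0.8],"delta_rot":[0,0,0]},{"fingers":0.6,"delta_pos":[0,0,0.5],"delta_rot":[0,0,0]},{"fingers":0.6,"delta_pos":[0,0,0.4],"delta_rot":[0,0,0]},{"fingers":0.6,"delta_pos":[0,0,0.15],"delta_rot":[0,0,0]},{"fingers":0.6,"delta_pos":[0,0,0],"delta_rot":[0,0,0]},{"fingers":0.6,"delta_pos":[0,0,0],"delta_rot":[0,0,0]}]'
python3 - <<'E'
from h import *
need([.578,.112,.090],-8.05)
cv2.imwrite('pics/s9.png',vision.camera('scene'))
E
```

```text
time_s: 31.57
ee_pos: [0.5786, 0.1126, 0.0954]
ee_rot: [[0.141, 0.99, 0.001], [0.99, -0.141, 0.001], [0.001, 0.001, -1.0]]
wrist_force: [0.5, -0.2, -0.3]
width: 0.066
gripper_force: 35.0
pos [0.5786 0.1126 0.0954] rows units tool xyz [-0.02 -0.02  0.18]
  turn [ 0.01 -0.01 -0.01] for yaw -8.05
  turn [-1.000e-02 -1.000e-02  3.599e+01] for yaw 171.95
  turn [-1.000e-02 -1.000e-02  3.599e+01] for yaw -188.05
```

```bash
python3 -m pendant '[{"fingers":0.6,"delta_pos":[0,0,0.1],"delta_rot":[0,0,0]},{"fingers":0.6,"delta_pos":[0,0,0.05],"delta_rot":[0,0,0]},{"fingers":0.6,"delta_pos":[0,0,0],"delta_rot":[0,0,0]},{"fingers":0.6,"delta_pos":[0,0,0],"delta_rot":[0,0,0]}]'
python3 -m pendant '[{"fingers":0.6,"delta_pos":[0,0,0.05],"delta_rot":[0,0,0]},{"fingers":0.6,"delta_pos":[0,0,0],"delta_rot":[0,0,0]},{"fingers":0.6,"delta_pos":[0,0,0],"delta_rot":[0,0,0]}]'
```

```text
time_s: 31.95
ee_pos: [0.5782, 0.1129, 0.0907]
ee_rot: [[0.141, 0.99, 0.0], [0.99, -0.141, 0.001], [0.001, 0.0, -1.0]]
wrist_force: [-0.2, 0.3, -2.0]
width: 0.0658
gripper_force: 35.0
time_s: 32.2
ee_pos: [0.5785, 0.1129, 0.0898]
ee_rot: [[0.141, 0.99, 0.001], [0.99, -0.141, 0.001], [0.001, 0.001, -1.0]]
wrist_force: [-1.0, 0.7, 4.9]
width: 0.0664
gripper_force: 35.0
```

Contact came at exactly the expected height of 0.0898. I'll release, rise and look.

```bash
python3 -m pendant '[{"fingers":-1,"delta_pos":[0,0,0],"delta_rot":[0,0,0]},{"fingers":-1,"delta_pos":[0,0,0],"delta_rot":[0,0,0]},{"fingers":-1,"delta_pos":[0,0,0],"delta_rot":[0,0,0]},{"fingers":-1,"delta_pos":[0,0,-0.5],"delta_rot":[0,0,0]},{"fingers":-1,"delta_pos":[0,0,-1],"delta_rot":[0,0,0]},{"fingers":-1,"delta_pos":[0,0,-1],"delta_rot":[0,0,0]},{"fingers":-1,"delta_pos":[0,0,-1],"delta_rot":[0,0,0]},{"fingers":-1,"delta_pos":[0,0,-1],"delta_rot":[0,0,0]},{"fingers":-1,"delta_pos":[0,0,0],"delta_rot":[0,0,0]},{"fingers":-1,"delta_pos":[0,0,0],"delta_rot":[0,0,0]}]'
python3 - <<'E'
from h import *
o=arm.get_obs(); w=vision.camera('wrist'); cv2.imwrite('pics/w10.png',w); t=vision.camera('top'); cv2.imwrite('pics/t10.png',t)
hsv=cv2.cvtColor(t,cv2.COLOR_BGR2HSV)[235:300,420:530]
ys,xs=np.nonzero((hsv[...,0]<12)&(hsv[...,1]>150)&(hsv[...,2]>120)); print('cap',xs.mean()+420,ys.mean()+235)
need([.523,-.395,.2],8.6)
s=vision.camera('scene'); a=cv2.resize(s[210:280,240:350],(500,318)); b=cv2.resize(w[:,150:490],(340,480))[:318]
cv2.imwrite('pics/c10.png',np.hstack([b,a[:, :440]]))
E
```

```text
time_s: 33.03
ee_pos: [0.5792, 0.1129, 0.2255]
ee_rot: [[0.141, 0.99, 0.003], [0.99, -0.141, 0.002], [0.002, 0.003, -1.0]]
wrist_force: [0.2, 0.1, -0.6]
width: 0.094
gripper_force: 0.0
cap 462.9268292682927 257.609756097561
pos [0.5773 0.1129 0.223 ] rows units tool xyz [-17.02   0.59   0.76]
  turn [-0.02 -0.01 -3.34] for yaw 8.6
  turn [-1.000e-02  3.000e-02  3.266e+01] for yaw 188.6
  turn [-1.000e-02  3.000e-02  3.266e+01] for yaw -171.4
```

View pics/c10.png

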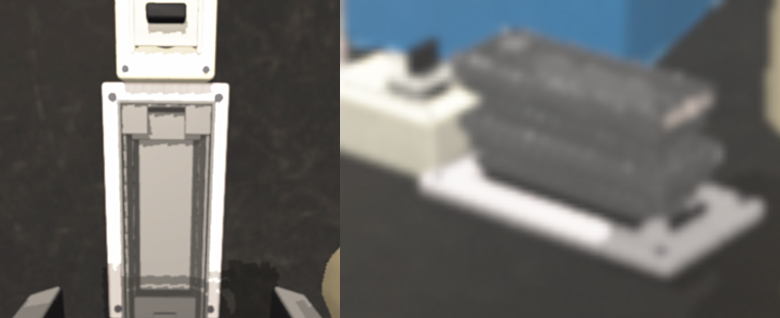

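The stack is level, and the two corner lugs are now at the console end. The long tube hasn't moved, so I'll go there.

```bash
python3 -m pendant '[{"fingers":0.1,"delta_pos":[-1,0.03,0],"delta_rot":[0,0,0]},{"fingers":0.1,"delta_pos":[-1,0.03,0],"delta_rot":[0,0,0]},{"fingers":0.1,"delta_pos":[-1,0.03,0],"delta_rot":[0,0,0]},{"fingers":0.1,"delta_pos":[-1,0.03,0],"delta_rot":[0,0,0]},{"fingers":0.1,"delta_pos":[-1,0.03,0],"delta_rot":[0,0,0]},{"fingers":0.1,"delta_pos":[-1,0.03,0],"delta_rot":[0,0,0]},{"fingers":0.1,"delta_pos":[-1,0.03,0],"delta_rot":[0,0,0]},{"fingers":0.1,"delta_pos":[-1,0.03,0],"delta_rot":[0,0,0]},{"fingers":0.1,"delta_pos":[-1,0.03,0],"delta_rot":[0,0,0]},{"fingers":0.1,"delta_pos":[-1,0.03,0],"delta_rot":[0,0,0]}]'
python3 -m pendant '[{"fingers":0.1,"delta_pos":[-1,0.03,0],"delta_rot":[0,0,0]},{"fingers":0.1,"delta_pos":[-1,0.03,0],"delta_rot":[0,0,0]},{"fingers":0.1,"delta_pos":[-1,0.03,0],"delta_rot":[0,0,0]},{"fingers":0.1,"delta_pos":[-1,0.03,0],"delta_rot":[0,0,0]},{"fingers":0.1,"delta_pos":[-0.5,0.03,0.5],"delta_rot":[0,0,-1]},{"fingers":0.1,"delta_pos":[0,0,0.8],"delta_rot":[0,0,-1]},{"fingers":0.1,"delta_pos":[0,0,0.7],"delta_rot":[0,0,-1]},{"fingers":0.1,"delta_pos":[0,0,0],"delta_rot":[0,0,-0.35]},{"fingers":0.1,"delta_pos":[0,0,0],"delta_rot":[0,0,0]},{"fingers":0.1,"delta_pos":[0,0,0],"delta_rot":[0,0,0]}]'
python3 - <<'E'
from h import *
o=arm.get_obs(); w=vision.camera('wrist'); cv2.imwrite('pics/w11.png',w)
hsv=cv2.cvtColor(w,cv2.COLOR_BGR2HSV)
def big(m,lo=100):
    n,l,s,c=cv2.connectedComponentsWithStats(m.astype('uint8')); 
    for k in range(1,n):
        if s[k][4]>lo: print(s[k].tolist(),c[k].round(1), [ (ray('wrist',p,.01,o)[:2]).round(4).tolist() for p in [c[k]]])
print('orange');big((hsv[...,0]<12)&(hsv[...,1]>150)&(hsv[...,2]>120))
print('white');big((hsv[...,1]<60)&(hsv[...,2]>160),200)
need([.523,-.395,.1],8.6)
for p in [(.523,-.395,.01),(.515,-.34,.01),(.532,-.45,.01)]: print(proj('wrist',p,o))
E
```

```text
time_s: 34.02
ee_pos: [0.5435, -0.1866, 0.2221]
ee_rot: [[0.141, 0.99, -0.003], [0.99, -0.141, 0.001], [0.001, -0.003, -1.0]]
wrist_force: [0.3, -0.4, -0.3]
width: 0.0423
gripper_force: 0.0
time_s: 34.85
ee_pos: [0.5303, -0.3199, 0.1639]
ee_rot: [[-0.149, 0.989, -0.0], [0.989, 0.149, 0.001], [0.001, -0.0, -1.0]]
wrist_force: [0.2, -0.6, 1.1]
width: 0.0423
gripper_force: 0.0
orange
[280, 242, 25, 22, 227] [293.1 250.4] [[0.5154, -0.3444]]
white
[0, 0, 85, 416, 31886] [ 39.6 221.2] [[0.3126, -0.3501]]
[453, 0, 187, 90, 13228] [559.   44.7] [[0.6821, -0.1641]]
[405, 170, 114, 110, 9863] [461.  224.1] [[0.6452, -0.3026]]
[283, 265, 19, 104, 1751] [292.3 313.8] [[0.5223, -0.4005]]
[8, 464, 47, 16, 578] [ 31.6 471.3] [[0.2967, -0.6021]]
pos [ 0.5308 -0.3201  0.1646] rows units tool xyz [-2.43 -0.63  2.15]
  turn [ 0.01  0.01 -0.01] for yaw 8.6
  turn [ 1.000e-02 -2.000e-02  3.599e+01] for yaw 188.6
  turn [ 1.000e-02 -2.000e-02  3.599e+01] for yaw -171.4
[294.01523096 308.03551066]
[293.27990574 245.26670777]
[295.81029516 365.7091889 ]
```

```bash
python3 -m pendant '[{"fingers":0.1,"delta_pos":[-0.82,-0.22,0.6],"delta_rot":[0,0,0]},{"fingers":0.1,"delta_pos":[-0.82,-0.22,0.6],"delta_rot":[0,0,0]},{"fingers":0.1,"delta_pos":[-0.82,-0.22,0.6],"delta_rot":[0,0,0]},{"fingers":0.1,"delta_pos":[0,0,1],"delta_rot":[0,0,0]},{"fingers":0.1,"delta_pos":[0,0,1],"delta_rot":[0,0,0]},{"fingers":0.1,"delta_pos":[0,0,0.8],"delta_rot":[0,0,0]},{"fingers":0.1,"delta_pos":[0,0,0.5],"delta_rot":[0,0,0]},{"fingers":0.1,"delta_pos":[0,0,0.2],"delta_rot":[0,0,0]},{"fingers":0.1,"delta_pos":[0,0,0],"delta_rot":[0,0,0]}]'
python3 -m pendant '[{"fingers":1,"delta_pos":[0,0,0],"delta_rot":[0,0,0]},{"fingers":1,"delta_pos":[0,0,0],"delta_rot":[0,0,0]},{"fingers":1,"delta_pos":[0,0,0],"delta_rot":[0,0,0]},{"fingers":1,"delta_pos":[0,0,0],"delta_rot":[0,0,0]},{"fingers":1,"delta_pos":[0,0,0],"delta_rot":[0,0,0]},{"fingers":1,"delta_pos":[0,0,0],"delta_rot":[0,0,0]},{"fingers":1,"delta_pos":[0,0,0],"delta_rot":[0,0,0]},{"fingers":1,"delta_pos":[0,0,0],"delta_rot":[0,0,0]}]' 25
python3 -m pendant '[{"fingers":1,"delta_pos":[0,0,-0.4],"delta_rot":[0,0,0]},{"fingers":1,"delta_pos":[0,0,-1],"delta_rot":[0,0,0]},{"fingers":1,"delta_pos":[0,0,-1],"delta_rot":[0,0,0]},{"fingers":1,"delta_pos":[0,0,-1],"delta_rot":[0,0,0]},{"fingers":1,"delta_pos":[0,0,-1],"delta_rot":[0,0,0]},{"fingers":1,"delta_pos":[0,0,-1],"delta_rot":[0,0,0]},{"fingers":1,"delta_pos":[0,0,-0.6],"delta_rot":[0,0,0]},{"fingers":1,"delta_pos":[0,0,0],"delta_rot":[0,0,0]}]'
python3 - <<'E'
from h import *
need([.578,.112,.2],-8.05)
E
```

```text
time_s: 35.65
ee_pos: [0.5217, -0.3953, 0.0042]
ee_rot: [[-0.15, 0.989, -0.001], [0.989, 0.15, 0.001], [0.001, -0.001, -1.0]]
wrist_force: [-0.2, 0.4, 0.1]
width: 0.0422
gripper_force: 0.0
time_s: 36.32
ee_pos: [0.5224, -0.3962, 0.006]
ee_rot: [[-0.15, 0.989, 0.002], [0.989, 0.15, -0.0], [-0.001, 0.002, -1.0]]
wrist_force: [0.3, 0.1, 7.3]
width: 0.0179
gripper_force: 25.0
time_s: 36.98
ee_pos: [0.5236, -0.3979, 0.1902]
ee_rot: [[-0.15, 0.989, 0.007], [0.989, 0.15, -0.005], [-0.006, 0.006, -1.0]]
wrist_force: [0.4, -0.2, 0.1]
width: 0.0183
gripper_force: 25.0
pos [ 0.5236 -0.3979  0.1902] rows units tool xyz [16.53  4.35 -0.39]
  turn [0.08 0.06 3.34] for yaw -8.05
  turn [ -0.08   0.11 -32.66] for yaw 171.95
  turn [ -0.08   0.11 -32.66] for yaw -188.05
```

```bash
python3 -m pendant '[{"fingers":1,"delta_pos":[0.6,0.16,-0.2],"delta_rot":[0.05,0,0]},{"fingers":1,"delta_pos":[1,0.26,-0.2],"delta_rot":[0,0.05,0]},{"fingers":1,"delta_pos":[1,0.26,0],"delta_rot":[0,0,0]},{"fingers":1,"delta_pos":[1,0.26,0],"delta_rot":[0,0,0]},{"fingers":1,"delta_pos":[1,0.26,0],"delta_rot":[0,0,0]},{"fingers":1,"delta_pos":[1,0.26,0],"delta_rot":[0,0,0]},{"fingers":1,"delta_pos":[1,0.26,0],"delta_rot":[0,0,0]},{"fingers":1,"delta_pos":[1,0.26,0],"delta_rot":[0,0,0]},{"fingers":1,"delta_pos":[1,0.26,0],"delta_rot":[0,0,0]},{"fingers":1,"delta_pos":[1,0.26,0],"delta_rot":[0,0,0]}]'
python3 -m pendant '[{"fingers":1,"delta_pos":[1,0.26,0],"delta_rot":[0,0,0]},{"fingers":1,"delta_pos":[1,0.26,0],"delta_rot":[0,0,0]},{"fingers":1,"delta_pos":[1,0.26,0],"delta_rot":[0,0,0]},{"fingers":1,"delta_pos":[1,0.26,0],"delta_rot":[0,0,0]},{"fingers":1,"delta_pos":[1,0.26,0],"delta_rot":[0,0,0]},{"fingers":1,"delta_pos":[1,0.26,0],"delta_rot":[0,0,0]},{"fingers":1,"delta_pos":[0.7,0.2,0],"delta_rot":[0,0,0]},{"fingers":1,"delta_pos":[0,0,0],"delta_rot":[0,0,1]},{"fingers":1,"delta_pos":[0,0,0],"delta_rot":[0,0,1]},{"fingers":1,"delta_pos":[0,0,0],"delta_rot":[0,0,1]}]'
python3 -m pendant '[{"fingers":1,"delta_pos":[0,0,0],"delta_rot":[0,0,0.34]},{"fingers":1,"delta_pos":[0,0,0],"delta_rot":[0,0,0]},{"fingers":1,"delta_pos":[0,0,0],"delta_rot":[0,0,0]},{"fingers":1,"delta_pos":[0,0,0],"delta_rot":[0,0,0]}]'
python3 - <<'E'
from h import *
need([.5785,.1129,.073],-8.05)
E
```

```text
time_s: 37.82
ee_pos: [0.5517, -0.098, 0.1969]
ee_rot: [[-0.15, 0.989, -0.007], [0.989, 0.15, 0.005], [0.005, -0.006, -1.0]]
wrist_force: [0.5, 0.5, -0.0]
width: 0.0185
gripper_force: 25.0
time_s: 38.65
ee_pos: [0.5736, 0.1075, 0.1975]
ee_rot: [[0.114, 0.993, -0.007], [0.994, -0.114, 0.004], [0.003, -0.007, -1.0]]
wrist_force: [0.4, 0.5, 0.2]
width: 0.0179
gripper_force: 25.0
time_s: 38.98
ee_pos: [0.5744, 0.1068, 0.1982]
ee_rot: [[0.139, 0.99, -0.005], [0.99, -0.139, 0.004], [0.003, -0.006, -1.0]]
wrist_force: [0.4, 0.3, 0.0]
width: 0.0181
gripper_force: 25.0
pos [0.5744 0.1068 0.1982] rows units tool xyz [0.21 0.13 4.17]
  turn [-0.07 -0.04  0.01] for yaw -8.05
  turn [  0.06  -0.11 -35.99] for yaw 171.95
  turn [  0.06  -0.11 -35.99] for yaw -188.05
```

```bash
python3 -m pendant '[{"fingers":1,"delta_pos":[0.17,0.08,0.4],"delta_rot":[-0.05,-0.03,0]},{"fingers":1,"delta_pos":[0,0,0.8],"delta_rot":[0,0,0]},{"fingers":1,"delta_pos":[0,0,0.8],"delta_rot":[0,0,0]},{"fingers":1,"delta_pos":[0,0,0.5],"delta_rot":[0,0,0]},{"fingers":1,"delta_pos":[0,0,0],"delta_rot":[0,0,0]},{"fingers":1,"delta_pos":[0,0,0],"delta_rot":[0,0,0]},{"fingers":1,"delta_pos":[0,0,0],"delta_rot":[0,0,0]}]'
python3 - <<'E'
from h import *
need([.5785,.1129,.073],-8.05)
E
```

```text
time_s: 39.57
ee_pos: [0.5784, 0.1115, 0.1244]
ee_rot: [[0.14, 0.99, 0.001], [0.99, -0.14, 0.001], [0.001, 0.0, -1.0]]
wrist_force: [0.1, 0.1, 0.5]
width: 0.0185
gripper_force: 25.0
pos [0.5784 0.1115 0.1244] rows units tool xyz [ 0.05 -0.    1.71]
  turn [ 0.   -0.02 -0.  ] for yaw -8.05
  turn [-2.0e-02 -1.0e-02  3.6e+01] for yaw 171.95
  turn [-2.0e-02 -1.0e-02  3.6e+01] for yaw -188.05
```

```bash
python3 -m pendant '[{"fingers":1,"delta_pos":[0.03,0,0.6],"delta_rot":[0,0,0]},{"fingers":1,"delta_pos":[0,0,0.6],"delta_rot":[0,0,0]},{"fingers":1,"delta_pos":[0,0,0.35],"delta_rot":[0,0,0]},{"fingers":1,"delta_pos":[0,0,0.15],"delta_rot":[0,0,0]},{"fingers":1,"delta_pos":[0,0,0],"delta_rot":[0,0,0]},{"fingers":1,"delta_pos":[0,0,0],"delta_rot":[0,0,0]}]'
python3 -m pendant '[{"fingers":0.53,"delta_pos":[0,0,0],"delta_rot":[0,0,0]},{"fingers":0.53,"delta_pos":[0,0,0],"delta_rot":[0,0,0]},{"fingers":0.53,"delta_pos":[0,0,0],"delta_rot":[0,0,0]},{"fingers":0.53,"delta_pos":[0,0,0],"delta_rot":[0,0,0]}]'
python3 -m pendant '[{"fingers":0.53,"delta_pos":[0,0,-0.3],"delta_rot":[0,0,0]},{"fingers":0.53,"delta_pos":[0,0,-0.7],"delta_rot":[0,0,0]},{"fingers":0.53,"delta_pos":[0,0,-1],"delta_rot":[0,0,0]},{"fingers":0.53,"delta_pos":[0,0,-1],"delta_rot":[0,0,0]},{"fingers":0.53,"delta_pos":[0,0,-1],"delta_rot":[0,0,0]},{"fingers":0.53,"delta_pos":[-0.9,0,-0.5],"delta_rot":[0,0,0]},{"fingers":0.53,"delta_pos":[-0.9,0,0],"delta_rot":[0,0,0]},{"fingers":0.53,"delta_pos":[-0.9,0,0],"delta_rot":[0,0,0]},{"fingers":0.53,"delta_pos":[0,0,0],"delta_rot":[0,0,0]},{"fingers":0.53,"delta_pos":[0,0,0],"delta_rot":[0,0,0]}]'
python3 - <<'E'
from h import *
o=arm.get_obs(); w=vision.camera('wrist'); cv2.imwrite('pics/w12.png',w); s=vision.camera('scene')
cv2.imwrite('pics/c12.png',np.hstack([w[:,180:500],cv2.resize(s[190:290,230:350],(480,480))])[:600])
E
```

```text
time_s: 40.07
ee_pos: [0.5782, 0.1125, 0.0731]
ee_rot: [[0.14, 0.99, 0.0], [0.99, -0.14, 0.001], [0.001, 0.0, -1.0]]
wrist_force: [-0.1, -0.4, -0.7]
width: 0.0183
gripper_force: 25.0
time_s: 40.4
ee_pos: [0.5779, 0.1127, 0.0729]
ee_rot: [[0.14, 0.99, -0.0], [0.99, -0.14, 0.001], [0.001, -0.0, -1.0]]
wrist_force: [0.8, -0.6, 0.5]
width: 0.0219
gripper_force: 0.0
time_s: 41.23
ee_pos: [0.5663, 0.0304, 0.2084]
ee_rot: [[0.144, 0.99, 0.0], [0.99, -0.144, 0.001], [0.001, -0.0, -1.0]]
wrist_force: [0.0, 0.8, -0.5]
width: 0.0223
gripper_force: 0.0
```

View pics/c12.png

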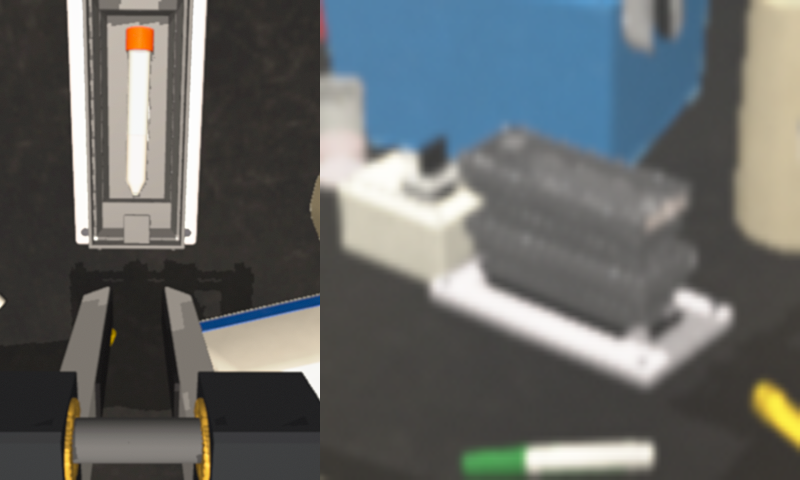

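The tube lies flat on the upper tray's floor and the stack is level. Now the hood.

```bash
python3 -m pendant '[{"fingers":0.1,"delta_pos":[0.9,0,0],"delta_rot":[0,0,0]},{"fingers":0.1,"delta_pos":[1,0,0],"delta_rot":[0,0,0]},{"fingers":0.1,"delta_pos":[1,0,0],"delta_rot":[0,0,0]},{"fingers":0.1,"delta_pos":[1,0,0],"delta_rot":[0,0,0]},{"fingers":0.1,"delta_pos":[1,0,0],"delta_rot":[0,0,0]},{"fingers":0.1,"delta_pos":[1,0,0],"delta_rot":[0,0,0]},{"fingers":0.1,"delta_pos":[1,0,0],"delta_rot":[0,0,0]},{"fingers":0.1,"delta_pos":[1,0,0],"delta_rot":[0,0,0]},{"fingers":0.1,"delta_pos":[0,0,0],"delta_rot":[0,0,-1]},{"fingers":0.1,"delta_pos":[0,0,0],"delta_rot":[0,0,-1]}]'
python3 -m pendant '[{"fingers":0.1,"delta_pos":[0,0,0],"delta_rot":[0,0,-1]},{"fingers":0.1,"delta_pos":[0,0,0],"delta_rot":[0,0,-1]},{"fingers":0.1,"delta_pos":[0,0,0],"delta_rot":[0,0,-1]},{"fingers":0.1,"delta_pos":[0,0,0],"delta_rot":[0,0,-1]},{"fingers":0.1,"delta_pos":[0,0,0],"delta_rot":[0,0,-1]},{"fingers":0.1,"delta_pos":[0,0,0],"delta_rot":[0,0,-1]},{"fingers":0.1,"delta_pos":[0,0,0],"delta_rot":[0,0,-1]},{"fingers":0.1,"delta_pos":[0,0,0],"delta_rot":[0,0,-1]},{"fingers":0.1,"delta_pos":[0,0,0],"delta_rot":[0,0,-1]},{"fingers":0.1,"delta_pos":[0,0,0],"delta_rot":[0,0,-1]}]'
python3 -m pendant '[{"fingers":0.1,"delta_pos":[0,0,0],"delta_rot":[0,0,-1]},{"fingers":0.1,"delta_pos":[0,0,0],"delta_rot":[0,0,-1]},{"fingers":0.1,"delta_pos":[0,0,0],"delta_rot":[0,0,-1]},{"fingers":0.1,"delta_pos":[0,0,0],"delta_rot":[0,0,-1]},{"fingers":0.1,"delta_pos":[0,0,0],"delta_rot":[0,0,-1]},{"fingers":0.1,"delta_pos":[0,0,0],"delta_rot":[0,0,-1]},{"fingers":0.1,"delta_pos":[0,0,0],"delta_rot":[0,0,0]},{"fingers":0.1,"delta_pos":[0,0,0],"delta_rot":[0,0,0]}]'
python3 - <<'E'
from h import *
o=arm.get_obs(); w=vision.camera('wrist'); cv2.imwrite('pics/w13.png',w)
u,v=proj('wrist',[.600,.2625,.086],o); print('expected fin',u,v)
x0,y0=int(u)-70,int(v)-70; c=w[max(y0,0):y0+140,x0:x0+140]; m=(c.max(2)<60).astype('uint8'); n,l,s,ce=cv2.connectedComponentsWithStats(m)
for k in range(1,n):
    if s[k][4]>40: 
        p=ce[k]+[x0,max(y0,0)]; print(s[k].tolist(),p.round(1),ray('wrist',p,.086,o).round(4), ray('wrist',p,.080,o).round(4))
need([.600,.2625,.068],81.95); print(o['joint_pos'].round())
t=cv2.imread('pics/t0.png') if False else cv2.imread('pics/top0.png'); h=cv2.cvtColor(t,cv2.COLOR_BGR2HSV)
n,l,s,ce=cv2.connectedComponentsWithStats(((h[...,1]<80)&(h[...,2]>110)).astype('uint8')); print([(s[k].tolist(),ce[k].round().tolist()) for k in range(1,n) if 25<s[k][4]<160 and 120<ce[k][1]<330 and 60<ce[k][0]<620])
E
```

```text
time_s: 42.17
ee_pos: [0.5982, 0.2722, 0.2064]
ee_rot: [[-0.045, 0.999, -0.002], [0.999, 0.045, 0.002], [0.002, -0.002, -1.0]]
wrist_force: [-0.7, -0.2, -0.4]
width: 0.0425
gripper_force: 0.0
time_s: 43.0
ee_pos: [0.5988, 0.2689, 0.2072]
ee_rot: [[-0.792, 0.611, -0.002], [0.611, 0.792, 0.001], [0.002, -0.0, -1.0]]
wrist_force: [0.6, -0.5, 0.4]
width: 0.0425
gripper_force: 0.0
time_s: 43.67
ee_pos: [0.5991, 0.2682, 0.2073]
ee_rot: [[-0.99, 0.141, -0.002], [0.141, 0.99, 0.002], [0.002, 0.001, -1.0]]
wrist_force: [-0.3, 0.1, -0.6]
width: 0.0423
gripper_force: 0.0
expected fin 308.2480115098195 236.24655236106588
[29, 0, 111, 4, 438] [322.7 167.5] [0.5524 0.2797 0.086 ] [0.5531 0.2797 0.08  ]
[0, 29, 3, 42, 80] [238.6 219. ] [0.5802 0.2149 0.086 ] [0.5815 0.2136 0.08  ]
[66, 48, 11, 40, 433] [309.  233.6] [0.5981 0.2634 0.086 ] [0.5997 0.263  0.08  ]
[0, 104, 140, 36, 4327] [311.3 286.7] [0.6393 0.259  0.086 ] [0.6417 0.2586 0.08  ]
pos [0.5992 0.268  0.2073] rows units tool xyz [-0.06 -0.18  4.64]
  turn [ 0.01 -0.02 -0.01] for yaw 81.95
  turn [-3.000e-02 -2.000e-02  3.599e+01] for yaw 261.95
  turn [-3.000e-02 -2.000e-02  3.599e+01] for yaw -98.05
[-29.  37.   5.  86.  -4.  58.  58.]
[([520, 125, 8, 11, 54], [523.0, 130.0]), ([500, 133, 7, 5, 27], [503.0, 135.0]), ([443, 262, 17, 9, 71], [450.0, 266.0]), ([516, 265, 10, 15, 34], [521.0, 272.0]), ([262, 282, 16, 11, 72], [269.0, 288.0])]
```

The fin is confirmed at (0.599, 0.263), and the top picture shows only two micro tubes. I'll pinch the fin.

```bash
python3 -m pendant '[{"fingers":0.1,"delta_pos":[0,-0.16,0.8],"delta_rot":[0,0,0]},{"fingers":0.1,"delta_pos":[0,0,1],"delta_rot":[0,0,0]},{"fingers":0.1,"delta_pos":[0,0,1],"delta_rot":[0,0,0]},{"fingers":0.1,"delta_pos":[0,0,0.8],"delta_rot":[0,0,0]},{"fingers":0.1,"delta_pos":[0,0,0.6],"delta_rot":[0,0,0]},{"fingers":0.1,"delta_pos":[0,0,0.3],"delta_rot":[0,0,0]},{"fingers":0.1,"delta_pos":[0,0,0.05],"delta_rot":[0,0,0]},{"fingers":0.1,"delta_pos":[0,0,0],"delta_rot":[0,0,0]}]'
python3 -m pendant '[{"fingers":1,"delta_pos":[0,0,0],"delta_rot":[0,0,0]},{"fingers":1,"delta_pos":[0,0,0],"delta_rot":[0,0,0]},{"fingers":1,"delta_pos":[0,0,0],"delta_rot":[0,0,0]},{"fingers":1,"delta_pos":[0,0,0],"delta_rot":[0,0,0]},{"fingers":1,"delta_pos":[0,0,0],"delta_rot":[0,0,0]},{"fingers":1,"delta_pos":[0,0,0],"delta_rot":[0,0,0]},{"fingers":1,"delta_pos":[0,0,0],"delta_rot":[0,0,0]},{"fingers":1,"delta_pos":[0,0,0],"delta_rot":[0,0,0]},{"fingers":1,"delta_pos":[0,0,0],"delta_rot":[0,0,0]}]' 20
```

```text
time_s: 44.38
ee_pos: [0.5989, 0.2627, 0.071]
ee_rot: [[-0.99, 0.14, -0.001], [0.14, 0.99, 0.001], [0.001, 0.001, -1.0]]
wrist_force: [0.7, -0.7, 0.8]
width: 0.0422
gripper_force: 0.0
time_s: 45.13
ee_pos: [0.5991, 0.2626, 0.0715]
ee_rot: [[-0.99, 0.14, -0.0], [0.14, 0.99, 0.001], [0.001, 0.001, -1.0]]
wrist_force: [-0.3, -0.2, 5.2]
width: 0.0096
gripper_force: 20.0
```

```bash
python3 -m pendant '[{"fingers":1,"delta_pos":[0,0.15,0],"delta_rot":[0,0,0]},{"fingers":1,"delta_pos":[0,0.2,0],"delta_rot":[0,0,0]},{"fingers":1,"delta_pos":[0,0.2,0],"delta_rot":[0,0,0]},{"fingers":1,"delta_pos":[0,0.2,0],"delta_rot":[0,0,0]},{"fingers":1,"delta_pos":[0,0.2,0],"delta_rot":[0,0,0]},{"fingers":1,"delta_pos":[0,0.2,0],"delta_rot":[0,0,0]},{"fingers":1,"delta_pos":[0,0.15,0],"delta_rot":[0,0,0]},{"fingers":1,"delta_pos":[0,0.1,0],"delta_rot":[0,0,0]},{"fingers":1,"delta_pos":[0,0.05,0],"delta_rot":[0,0,0]},{"fingers":1,"delta_pos":[0,0,0],"delta_rot":[0,0,0]}]'
```

```text
time_s: 45.97
ee_pos: [0.6053, 0.3038, 0.0715]
ee_rot: [[-0.99, 0.141, -0.001], [0.141, 0.99, -0.001], [0.001, -0.001, -1.0]]
wrist_force: [-0.7, -2.8, 6.5]
width: 0.0097
gripper_force: 20.0
```

```bash
python3 -m pendant '[{"fingers":1,"delta_pos":[0,0.1,0],"delta_rot":[0,0,0]},{"fingers":1,"delta_pos":[0,0.05,0],"delta_rot":[0,0,0]},{"fingers":1,"delta_pos":[0,0,0],"delta_rot":[0,0,0]},{"fingers":1,"delta_pos":[0,0,0],"delta_rot":[0,0,0]}]'
```

```text
time_s: 46.3
ee_pos: [0.6053, 0.304, 0.0715]
ee_rot: [[-0.99, 0.142, -0.003], [0.142, 0.99, -0.007], [0.002, -0.007, -1.0]]
wrist_force: [-3.8, -9.8, 10.4]
width: 0.0095
gripper_force: 20.0
```

The hood is at its stop. I'll ease off, release and move over the button at (0.5991, 0.2604).

```bash
python3 -m pendant '[{"fingers":1,"delta_pos":[0,-0.15,0],"delta_rot":[0,0,0]},{"fingers":0.4,"delta_pos":[0,0,0],"delta_rot":[0,0,0]},{"fingers":0.4,"delta_pos":[0,0,0],"delta_rot":[0,0,0]},{"fingers":0.4,"delta_pos":[0,0,0],"delta_rot":[0,0,0]},{"fingers":0.4,"delta_pos":[0,0,0],"delta_rot":[0,0,0]},{"fingers":0.4,"delta_pos":[0,0,-0.5],"delta_rot":[0,0,0]},{"fingers":0.4,"delta_pos":[0,0,-0.8],"delta_rot":[0,0,0]},{"fingers":1,"delta_pos":[0,-0.7,-0.4],"delta_rot":[0,0,0]},{"fingers":1,"delta_pos":[0,-0.75,0],"delta_rot":[0,0,0]},{"fingers":1,"delta_pos":[0,0,0],"delta_rot":[0,0,0]}]'
python3 -m pendant '[{"fingers":1,"delta_pos":[0,0,0],"delta_rot":[0,0,0]},{"fingers":1,"delta_pos":[0,0,0],"delta_rot":[0,0,0]},{"fingers":1,"delta_pos":[0,0,0],"delta_rot":[0,0,0]},{"fingers":1,"delta_pos":[0,0,0],"delta_rot":[0,0,0]}]'
python3 - <<'E'
from h import *
o=arm.get_obs(); need([.5991,.2604,.06],81.95); w=vision.camera('wrist'); cv2.imwrite('pics/w14.png',w)
e=np.array([.140,.990]);
for y in (.150,.194):
    p=proj('wrist',[.578+.14*y,.112+.99*y,.058 if y<.16 else .086],o); print(y,p,w[int(p[1])-2:int(p[1])+3,int(p[0])-2:int(p[0])+3].mean((0,1)) if 0<p[1]<478 and 0<p[0]<638 else None)
E
```

```text
time_s: 47.13
ee_pos: [0.5995, 0.2569, 0.1229]
ee_rot: [[-0.99, 0.144, -0.0], [0.144, 0.99, -0.003], [-0.0, -0.003, -1.0]]
wrist_force: [-0.9, -1.5, -0.9]
width: 0.0117
gripper_force: 0.0
time_s: 47.47
ee_pos: [0.5984, 0.2637, 0.1215]
ee_rot: [[-0.99, 0.138, -0.002], [0.138, 0.99, 0.002], [0.002, 0.001, -1.0]]
wrist_force: [0.4, -0.3, -0.9]
width: 0.0004
gripper_force: 0.0
pos [0.5984 0.2637 0.1215] rows units tool xyz [-0.04 -0.11  2.05]
  turn [ 0.01 -0.02  0.02] for yaw 81.95
  turn [ 3.000e-02  2.000e-02 -3.598e+01] for yaw 261.95
  turn [ 3.000e-02  2.000e-02 -3.598e+01] for yaw -98.05
0.15 [310.61721526 261.35561769] [42.12 42.28 43.92]
0.194 [392.21257466 278.52006588] [25.32 25.36 26.28]
```

```bash
python3 -m pendant '[{"fingers":1,"delta_pos":[0,-0.1,0.7],"delta_rot":[0,0,0]},{"fingers":1,"delta_pos":[0,0,0.7],"delta_rot":[0,0,0]},{"fingers":1,"delta_pos":[0,0,0.4],"delta_rot":[0,0,0]},{"fingers":1,"delta_pos":[0,0,0.1],"delta_rot":[0,0,0]},{"fingers":1,"delta_pos":[0,0,0],"delta_rot":[0,0,0]},{"fingers":1,"delta_pos":[0,0,0],"delta_rot":[0,0,0]}]'
python3 -m pendant '[{"fingers":1,"delta_pos":[0,0,0.1],"delta_rot":[0,0,0]},{"fingers":1,"delta_pos":[0,0,0.1],"delta_rot":[0,0,0]},{"fingers":1,"delta_pos":[0,0,0.1],"delta_rot":[0,0,0]},{"fingers":1,"delta_pos":[0,0,0.1],"delta_rot":[0,0,0]},{"fingers":1,"delta_pos":[0,0,0],"delta_rot":[0,0,0]},{"fingers":1,"delta_pos":[0,0,0],"delta_rot":[0,0,0]}]'
```

```text
time_s: 48.02
ee_pos: [0.5988, 0.2599, 0.0655]
ee_rot: [[-0.99, 0.14, -0.0], [0.14, 0.99, 0.001], [0.0, 0.001, -1.0]]
wrist_force: [-0.4, -0.5, 0.7]
width: 0.0006
gripper_force: 0.0
time_s: 48.52
ee_pos: [0.599, 0.2597, 0.0536]
ee_rot: [[-0.99, 0.14, 0.0], [0.14, 0.99, 0.002], [-0.0, 0.002, -1.0]]
wrist_force: [-0.2, 0.3, 3.8]
width: 0.0003
gripper_force: 1.9
```

```bash
python3 -m pendant '[{"fingers":1,"delta_pos":[0,0,0.06],"delta_rot":[0,0,0]},{"fingers":1,"delta_pos":[0,0,0.06],"delta_rot":[0,0,0]},{"fingers":1,"delta_pos":[0,0,0],"delta_rot":[0,0,0]},{"fingers":1,"delta_pos":[0,0,0],"delta_rot":[0,0,0]},{"fingers":1,"delta_pos":[0,0,0],"delta_rot":[0,0,0]}]'
```

```text
time_s: 48.93
ee_pos: [0.5991, 0.2598, 0.0529]
ee_rot: [[-0.99, 0.14, 0.001], [0.14, 0.99, 0.002], [-0.001, 0.002, -1.0]]
wrist_force: [-5.2, -1.9, 23.4]
width: 0.0005
gripper_force: 11.2
```

The button bottomed at z = 0.053 with 23 N. Now I'll rise and re-grip the fin.

```bash
python3 -m pendant '[{"fingers":1,"delta_pos":[0,0,-0.4],"delta_rot":[0,0,0]},{"fingers":0.1,"delta_pos":[0,0,-1],"delta_rot":[0,0,0]},{"fingers":0.1,"delta_pos":[0,0,-1],"delta_rot":[0,0,0]},{"fingers":0.1,"delta_pos":[0,0.7,-0.3],"delta_rot":[0,0,0]},{"fingers":0.1,"delta_pos":[0,0.77,0],"delta_rot":[0,0,0]},{"fingers":0.1,"delta_pos":[0,0,0],"delta_rot":[0,0,0]},{"fingers":0.1,"delta_pos":[0,0,0],"delta_rot":[0,0,0]},{"fingers":0.1,"delta_pos":[0,0,0],"delta_rot":[0,0,0]},{"fingers":0.1,"delta_pos":[0,0,0],"delta_rot":[0,0,0]},{"fingers":0.1,"delta_pos":[0,0,0],"delta_rot":[0,0,0]}]'
python3 - <<'E'
from h import *
o=arm.get_obs(); need([.6053,.304,.0715],81.95); print(o['width'])
E
```

```text
time_s: 49.77
ee_pos: [0.6045, 0.3013, 0.1299]
ee_rot: [[-0.99, 0.142, -0.002], [0.142, 0.99, -0.0], [0.002, -0.001, -1.0]]
wrist_force: [-0.4, 0.0, 0.3]
width: 0.0421
gripper_force: 0.0
pos [0.6045 0.3013 0.1299] rows units tool xyz [-0.02  0.09  1.95]
  turn [-0.01 -0.02 -0.02] for yaw 81.95
  turn [-3.000e-02  1.000e-02  3.598e+01] for yaw 261.95
  turn [-3.000e-02  1.000e-02  3.598e+01] for yaw -98.05
0.042103506792344376
```

```bash
python3 -m pendant '[{"fingers":0.1,"delta_pos":[0,0.08,0.6],"delta_rot":[0,0,0]},{"fingers":0.1,"delta_pos":[0,0,0.7],"delta_rot":[0,0,0]},{"fingers":0.1,"delta_pos":[0,0,0.5],"delta_rot":[0,0,0]},{"fingers":0.1,"delta_pos":[0,0,0.1],"delta_rot":[0,0,0]},{"fingers":0.1,"delta_pos":[0,0,0],"delta_rot":[0,0,0]}]'
python3 -m pendant '[{"fingers":1,"delta_pos":[0,0,0],"delta_rot":[0,0,0]},{"fingers":1,"delta_pos":[0,0,0],"delta_rot":[0,0,0]},{"fingers":1,"delta_pos":[0,0,0],"delta_rot":[0,0,0]},{"fingers":1,"delta_pos":[0,0,0],"delta_rot":[0,0,0]},{"fingers":1,"delta_pos":[0,0,0],"delta_rot":[0,0,0]},{"fingers":1,"delta_pos":[0,0,0],"delta_rot":[0,0,0]},{"fingers":1,"delta_pos":[0,0,0],"delta_rot":[0,0,0]},{"fingers":1,"delta_pos":[0,0,0],"delta_rot":[0,0,0]},{"fingers":1,"delta_pos":[0,0,0],"delta_rot":[0,0,0]}]' 20
python3 -m pendant '[{"fingers":1,"delta_pos":[0,-0.15,0],"delta_rot":[0,0,0]},{"fingers":1,"delta_pos":[0,-0.2,0],"delta_rot":[0,0,0]},{"fingers":1,"delta_pos":[0,-0.2,0],"delta_rot":[0,0,0]},{"fingers":1,"delta_pos":[0,-0.2,0],"delta_rot":[0,0,0]},{"fingers":1,"delta_pos":[0,-0.2,0],"delta_rot":[0,0,0]},{"fingers":1,"delta_pos":[0,-0.2,0],"delta_rot":[0,0,0]},{"fingers":1,"delta_pos":[0,-0.2,0],"delta_rot":[0,0,0]},{"fingers":1,"delta_pos":[0,-0.12,0],"delta_rot":[0,0,0]},{"fingers":1,"delta_pos":[0,-0.1,0],"delta_rot":[0,0,0]},{"fingers":1,"delta_pos":[0,0,0],"delta_rot":[0,0,0]}]'
```

```text
time_s: 50.18
ee_pos: [0.6041, 0.3042, 0.0722]
ee_rot: [[-0.99, 0.141, -0.003], [0.141, 0.99, -0.001], [0.003, -0.001, -1.0]]
wrist_force: [-0.0, -0.6, 0.2]
width: 0.0421
gripper_force: 0.0
time_s: 50.93
ee_pos: [0.6051, 0.3039, 0.0742]
ee_rot: [[-0.99, 0.141, -0.001], [0.141, 0.99, -0.001], [0.001, -0.001, -1.0]]
wrist_force: [-1.4, -4.3, 5.9]
width: 0.0096
gripper_force: 20.0
time_s: 51.77
ee_pos: [0.5985, 0.2602, 0.0742]
ee_rot: [[-0.99, 0.14, 0.0], [0.14, 0.99, 0.004], [0.0, 0.004, -1.0]]
wrist_force: [-0.4, 3.7, 4.5]
width: 0.0095
gripper_force: 20.0
```

```bash
python3 -m pendant '[{"fingers":1,"delta_pos":[0,-0.12,0],"delta_rot":[0,0,0]},{"fingers":1,"delta_pos":[0,-0.05,0],"delta_rot":[0,0,0]},{"fingers":1,"delta_pos":[0,0,0],"delta_rot":[0,0,0]},{"fingers":1,"delta_pos":[0,0,0],"delta_rot":[0,0,0]}]'
python3 -m pendant '[{"fingers":1,"delta_pos":[0,0.1,0],"delta_rot":[0,0,0]},{"fingers":0.3,"delta_pos":[0,0,0],"delta_rot":[0,0,0]},{"fingers":0.3,"delta_pos":[0,0,0],"delta_rot":[0,0,0]},{"fingers":0.3,"delta_pos":[0,0,0],"delta_rot":[0,0,0]},{"fingers":0.3,"delta_pos":[0,0,0],"delta_rot":[0,0,0]},{"fingers":0.3,"delta_pos":[0,0,0],"delta_rot":[0,0,0]},{"fingers":0.3,"delta_pos":[0,0,-0.4],"delta_rot":[0,0,0]},{"fingers":0.3,"delta_pos":[0,0,-1],"delta_rot":[0,0,0]},{"fingers":0.3,"delta_pos":[0,0,-1],"delta_rot":[0,0,0]},{"fingers":0.3,"delta_pos":[0,0,-1],"delta_rot":[0,0,0]}]'
python3 -m pendant '[{"fingers":0.3,"delta_pos":[0,0,-1],"delta_rot":[0,0,0]},{"fingers":0.3,"delta_pos":[0,0.8,0],"delta_rot":[0,0,0]},{"fingers":0.3,"delta_pos":[0,0.8,0],"delta_rot":[0,0,0]},{"fingers":0.3,"delta_pos":[0,0,0],"delta_rot":[0,0,0]},{"fingers":0.3,"delta_pos":[0,0,0],"delta_rot":[0,0,0]}]'
python3 - <<'E'
from h import *
o=arm.get_obs(); w=vision.camera('wrist'); cv2.imwrite('pics/w15.png',w)
h=cv2.cvtColor(w,cv2.COLOR_BGR2HSV)
ys,xs=np.nonzero((h[...,0]<12)&(h[...,1]>150)&(h[...,2]>120)); print('orange cap',len(xs),xs.mean() if len(xs) else 0,ys.mean() if len(xs) else 0, 'exp', proj('wrist',[.578+.14*.05,.112+.99*.05,.07],o))
u,v=proj('wrist',[.5991,.2604,.086],o); x0,y0=int(u)-30,int(v)-40
m=(w[y0:y0+80,x0:x0+60].max(2)<60).astype('uint8'); n,l,s,ce=cv2.connectedComponentsWithStats(m)
for k in range(1,n):
    if s[k][4]>60: print(s[k].tolist(),ray('wrist',ce[k]+[x0,y0],.084,o).round(4))
E
```

```text
time_s: 52.1
ee_pos: [0.5985, 0.26, 0.0742]
ee_rot: [[-0.99, 0.138, 0.003], [0.138, 0.99, 0.01], [-0.002, 0.01, -1.0]]
wrist_force: [1.7, 10.4, 2.3]
width: 0.0098
gripper_force: 20.0
time_s: 52.93
ee_pos: [0.5978, 0.256, 0.1771]
ee_rot: [[-0.99, 0.14, -0.002], [0.14, 0.99, 0.0], [0.002, 0.0, -1.0]]
wrist_force: [1.1, 0.9, 1.4]
width: 0.0327
gripper_force: 0.0
time_s: 53.35
ee_pos: [0.6043, 0.3055, 0.2059]
ee_rot: [[-0.99, 0.138, -0.001], [0.138, 0.99, 0.002], [0.001, 0.001, -1.0]]
wrist_force: [0.5, -0.6, 0.2]
width: 0.0328
gripper_force: 0.0
orange cap 1499 477.1954636424283 284.68112074716475 exp [124.21057102 229.77304686]
[25, 20, 15, 39, 527] [0.5983 0.262  0.084 ]
[0, 75, 60, 5, 221] [0.6274 0.2541 0.084 ]
```

Run:
```python
from h import *
w=cv2.imread('pics/w15.png'); h=cv2.cvtColor(w,cv2.COLOR_BGR2HSV)[:,:260]
ys,xs=np.nonzero((h[...,0]<14)&(h[...,1]>150)&(h[...,2]>100)); print(len(xs), (xs.mean(),ys.mean(),ray('wrist',(xs.mean(),ys.mean()),.067,arm.get_obs())) if len(xs) else '')
if len(xs)>50:
    from bench import ticket; print(ticket.finish_job())
```

```text
583 (np.float64(127.11835334476844), np.float64(232.35677530017153), array([0.58787252, 0.15970654, 0.067     ]))
the job is handed in; nothing more can be done
None
```

The job is handed in. Both micro tubes present are in the lower tray, and the upper tray stands level on its lugs, half turned, with the 15 ml tube lying in it. I then opened the hood, pressed the button fully down and shut the hood again. The sim returned no verdict.

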